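# Snap the lid onto a sharps container

## Robot

A 6-joint arm with a two-finger parallel gripper is mounted at the origin on the work surface. World frame = base frame: x ahead of the robot, y to its left, z up, the work surface at z = 0. Lengths are in m, angles in rad, forces in N, time in s.
With the tool pointing down it reaches from about 0.375 to 0.975 m from the base axis. Payload 3.8 kg.
Tool frame: the origin (TCP) lies midway between the tips of the shut fingers; the grasp point (between the pads) lies 19 mm behind it; z points along the fingers, y is the direction in which the jaws open and shut (so a half turn about z gives the same grasp; the last joint's range is limited). The gripper opens to 85 mm and grips with 20 to 120 N. Pads are 22 mm wide; open, the fingers measure 114 mm over their backs; the gripper's body (76 mm by 85 mm) begins 54 mm behind the grasp point. The pads swing forward as they close: fully open they stand 13 mm farther back than shut.
Start: joints at [-1.191, 0.264, 1.604, -0, 1.274, -0.037], TCP at [0.273, -0.617, 0.231] pointing down, gripper open.
Joint ranges: [-2.63, 2.63], [-0.94, 2.18], [0.31, 2.57], [-1.31, 4.45], [0, 2.66], [-2.55, 2.55]. Speed limits (rad/s): [2.57, 2.57, 3.14, 3.14, 3.14, 3.14].

## Interface

Orientations are given as a rotation vector (axis times angle).
In Python, from workcell import bot gives the robot as it stands.
- The arm moves only by the shell command python3 -m inch 'ROWS' [FORCE]. ROWS is JSON, a list of rows, each an object of numbers: "dx", "dy", "dz": the shift along the tool's x, y, z in m; "ax", "ay", "az": the turn, a rotation vector about the tool's x, y, z in degrees; "fingers": the opening, from -1 (shut) to 1 (fully open). A call has 1 to 20 rows; each row is the pose to reach, as a shift and turn from the pose measured when the call began, along the tool's axes at that moment; what a row does not reach only later rows make up. A row lasts 1/8 s, in which the tool goes at most 62.5 mm and 10.7 degrees, less where a joint would pass 70% of its speed; a pose out of reach is approached as far as the arm can. A call with a gripper value outside its range is refused whole. The fingers move at their own pace and stop on an object; FORCE is the grip in N (left out, the last holds). Time passes only in rows, so rows that repeat a pose let the fingers close. It gives the time, the measured TCP pose, the force and the opening at its end, in the units of the state.
- bot.read_state(): the state, without advancing time (a new reading comes with each control period).
- bot.read_camera(name): name is "scene" or "top" or "wrist"; returns (picture, depth): 384x512x3 uint8, blue, green, red; 384x512 float32, m along the optical axis (not along the pixel's ray), 0 where there is no reading.
- bot.get_calibration(name): a dict with "intrinsics" (3x3 intrinsics, pixels), "view" (4x4, takes a point from world to camera coordinates). Camera axes: x right, y down, z forward; pixel columns grow to the right and rows downward; lengths in m; the calibration is good to about 2 mm. A picture is of the moment at which its call begins: read the wrist's pose just before it. get_calibration takes no time and is no camera call; for the wrist camera it gives the pose at the moment of the call.
- bot.finish_job(): hands the job in, once; it reports no verdict.
Trained networks look in the newest picture that a camera, given by its name, has taken for a name from the list of things; names that differ only in an ending like _2 or _b are one class to them, and where a whole thing is asked for, a point or a joint stands for the part that bears it (a point fixed in the world has none). Each returns a list of dicts, best first, with "p" (0 to 1); they miss things now and then, are a little off and sometimes report something else, mostly with a low value. They report only what shows in the picture. A call takes as long as a camera call. They do not tell look-alikes from the thing itself.
- bot.masks_of(camera, thing): "region" (384x512 bool, what is visible of it) and "box" ([left, top, right, bottom] in pixels, round what is visible of it).
The state is a dict: "time": time; "q": joint angles; "joint_vel": joint speeds; "joint_torque": joint torques, N m; "tool_pos": TCP position; "tcp_rot": TCP orientation; "wrist_force": force on the tool from outside, world axes, zero at the start; "torque": the same for the moment, N m; "width": opening from 0.0 (shut) to 1.0 (fully open).
Only numpy, scipy, OpenCV 4.12 (cv2) and the standard library are available. Lean on these libraries where they do the work, as an engineer would, in place of code of your own. Each camera call takes 0.05 s, during which the arm holds its last target. There are 200 camera calls.

## Task

A new sharps container stands in its sloping bracket without its lid. Put the lid squarely on the container's mouth, then press down each of the four tabs around its edge until it clicks and stays flush; thumb pressure is enough, so do not force the thin plastic. Leave the other supplies where they are.

Things in the scene. Friction and masses are not known exactly. Their poses are not given: they have to be found in the camera images.
- container: Red sharps container, open box 124 x 164 mm outside, 150 mm deep, 4 mm walls, fixed in a grey steel bracket that leans its mouth 30 degrees towards the robot. Origin: centre of the mouth at the rim. z: out of the mouth (30 degrees from vertical); x: along the 124 mm side, up the slope, away from the robot; y: along the 164 mm side, level. Its highest edge is 0.21 m above the counter.
- lid: White plastic lid, 150 x 190 mm over its tabs, 0.2 kg, lying loose, right way up. Origin: centre of the plane that rests on the rim, 6 mm below its plate's top; 20 mm above the counter at first. z up, x along its short side, y along its long side. Fits either way round: seated, its origin and z are the container's, x and y too or both reversed.
- lid_grip (a point): Centre of the chute on the lid, the place to grip: solid block 50 mm wide (lid x), 100 mm long (lid y), 34 mm high, standing on the plate; this point is half-way up, 23 mm above the lid's origin. Axes as the lid's. Under the lid a tapered plug 20 mm deep, 108 x 148 mm at its foot, enters the 116 x 156 mm mouth; home, it has 0.4 mm play each side.
- tab1: Snap tab at the middle of the lid's -x side: white thumb ledge 70 mm along the edge, 22 mm deep, 4 mm thick, skirt and barb under its outer edge. Origin: centre of the ledge's top; x outward, y along the edge, z the lid's z. It slides along z only. Let go, its top is 10 mm above the lid's plate (16 mm above the rim plane); snapped home it is flush with it (about 6 mm).
- tab2: Snap tab at the middle of the lid's +x side: white thumb ledge 70 mm along the edge, 22 mm deep, 4 mm thick, skirt and barb under its outer edge. Origin: centre of the ledge's top; x outward, y along the edge, z the lid's z. It slides along z only. A light spring lifts it (under 2 N); its barb must pass a springy bead on the container: 5 to 15 N, most in the upper half of its travel.
- tab3: Snap tab at the middle of the lid's +y side: white thumb ledge 60 mm along the edge, 22 mm deep, 4 mm thick, skirt and barb under its outer edge. Origin: centre of the ledge's top; x outward, y along the edge, z the lid's z. It slides along z only. Let go before the click it springs back; past it, it drops to a firm stop and stays.
- tab4: Snap tab at the middle of the lid's -y side: white thumb ledge 60 mm along the edge, 22 mm deep, 4 mm thick, skirt and barb under its outer edge. Origin: centre of the ledge's top; x outward, y along the edge, z the lid's z. It slides along z only. All four tabs work alike. Over 80 N on a tab cracks it.
- wipes_tub: White upright tub of wipes, 96 mm across, 155 mm high; origin at the centre of its underside. Leave alone.
- carton: Blue carton 85 x 150 x 65 mm high; origin at the centre of its underside. Leave alone.
- clear_bin: Clear plastic open bin 150 x 200 x 90 mm high; origin at the centre of its underside. Leave alone.
Mind the look-alikes: they are no part of the job. What is shaped like the lid but pink or yellow is not meant.

How it is judged:
On the way:
1. the lid sits squarely on the container's rim (distance between lid and container below 0.005 m and angle between the z axis of lid and the z axis of container, either way round below 0.04 rad and angle between the x axis of lid and the x axis of container, either way round below 0.05 rad), for 0.2 s.
At the end, for the whole second after the job is handed in: The lid is at rest on the rim (its origin within 5 mm of the container's, within 0.04 rad of the rim plane and 0.05 rad of square, either way round) and each of the four tabs is snapped down: its top less than 8.5 mm above the rim plane (home is 6 mm, released 16 mm) (all of step 1 and z of each of tab1, tab2, tab3, tab4 in the frame of container below 0.0085 m and linear speed of lid below 0.02 m/s); the robot touches nothing.
It fails at once if a tab is forced with more than 80 N (contact force between the fingers and tab1 above 80 N or contact force between the fingers and tab2 above 80 N or contact force between the fingers and tab3 above 80 N or contact force between the fingers and tab4 above 80 N).
It fails at once if the wipes tub, the carton or the clear bin is moved more than 30 mm (distance of any of wipes_tub, carton, clear_bin from where it was at the start of the episode above 0.03 m).
It also fails if it takes over 72 s, if anything falls off the work surface, if the arm or the gripper's body presses on something with over 40 N, if the wrist force passes 120 N, or if a joint passes its speed limit or range.

## Working session

There is one attempt and no reset: what is moved stays moved. The work goes in short steps, Python scripts to look and compute and a shell command to move; the robot and the scene stay as the last step left them, time stands still between calls to the robot, and variables do not carry over. Pictures are saved under pics/ and viewed, about 8 in all and at most 12, crops included, and the job is handed in when it is done.

```bash
mkdir -p pics; ls; cat > h.py <<'E'
import numpy as np, cv2
from scipy.spatial.transform import Rotation as R
from workcell import bot
def cloud(name, depth, region=None):
    c=bot.get_calibration(name); K=np.array(c["intrinsics"]); V=np.array(c["view"])
    m=depth>0
    if region is not None: m&=region
    v,u=np.nonzero(m); z=depth[v,u]
    p=np.c_[(u-K[0,2])*z/K[0,0],(v-K[1,2])*z/K[1,1],z]
    return (p-V[:3,3])@V[:3,:3], u, v
E
python3 - <<'E'
from h import *
im={}
for n in("scene","top"):
    a,d=bot.read_camera(n); np.savez(f"{n}0.npz",a=a,d=d); im[n]=a
    for t in("lid","container","wipes_tub","carton","clear_bin"):
        for r in bot.masks_of(n,t):
            P,_,_=cloud(n,d,r["region"]); print(n,t,round(r["p"],2),r["box"],np.median(P,0).round(3) if len(P) else None)
cv2.imwrite("pics/1.png",np.vstack([im["scene"],im["top"]])[:, :])
o=np.hstack([im["scene"],im["top"]]); cv2.imwrite("pics/1.png",cv2.resize(o,(800,300)))
s=bot.read_state(); print(s["time"],s["tool_pos"],s["tcp_rot"],s["wrist_force"])
E
```

```text
pics
scene lid 0.85 [291.4, 217.9, 342.9, 252.6] [0.481 0.29  0.032]
scene lid 0.74 [320.0, 174.2, 369.7, 209.7] [0.215 0.302 0.033]
scene lid 0.64 [355.1, 227.4, 426.4, 281.3] [0.439 0.533 0.032]
scene container 0.77 [183.6, 172.1, 250.1, 232.7] [ 0.593 -0.035  0.143]
scene wipes_tub 0.68 [161.0, 152.5, 191.6, 196.5] [ 0.491 -0.282  0.114]
scene carton 0.89 [252.0, 270.2, 315.0, 330.2] [0.763 0.289 0.066]
scene carton 0.43 [308.5, 247.8, 328.9, 251.4] [0.525 0.315 0.037]
scene carton 0.4 [310.9, 213.8, 328.3, 222.9] [0.406 0.262 0.038]
scene clear_bin 0.93 [83.0, 197.3, 163.4, 259.2] [ 0.74  -0.332  0.042]
scene clear_bin 0.46 [309.3, 246.3, 330.2, 253.7] [0.525 0.315 0.036]
top lid 0.81 [155.8, 162.3, 224.1, 222.9] [0.464 0.287 0.032]
top lid 0.79 [79.2, 172.9, 147.8, 236.4] [0.422 0.526 0.032]
top lid 0.78 [158.8, 249.7, 213.2, 314.1] [0.194 0.295 0.032]
top container 0.72 [272.4, 127.2, 336.0, 192.6] [ 0.56  -0.052  0.105]
top container 0.37 [206.9, 173.8, 222.0, 192.1] [0.499 0.211 0.038]
top wipes_tub 0.65 [367.3, 170.0, 409.8, 205.9] [ 0.466 -0.291  0.152]
top wipes_tub 0.62 [164.0, 80.8, 218.1, 120.9] [0.743 0.278 0.066]
top carton 0.61 [160.0, 78.9, 215.8, 121.5] [0.742 0.279 0.066]
top carton 0.6 [346.5, 68.2, 426.3, 130.8] [ 0.759 -0.331  0.009]
top clear_bin 0.65 [344.5, 67.8, 427.3, 132.3] [ 0.758 -0.33   0.009]
0.6 [ 0.27327752 -0.61723636  0.2313224 ] [3.07354853e+00 6.49920840e-01 6.53914871e-05] [-0.59237739  0.48708283 -0.15592402]
```

View pics/1.png

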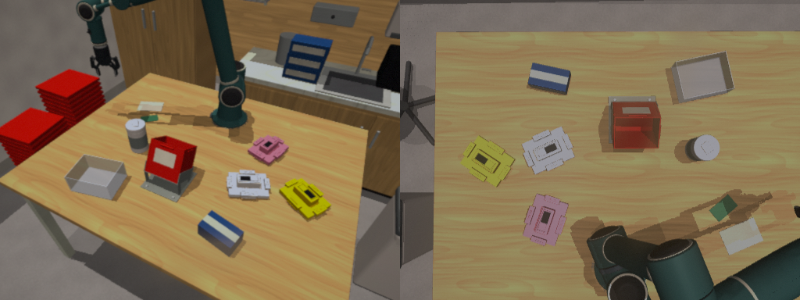

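The lid candidates in the top view are white at (191,193), yellow at (113,205) and pink at (186,282). I choose the white one. Next I'll take a close crop and estimate poses.

```bash
python3 - <<'E'
from h import *
z=np.load("top0.npz"); a,d=z["a"],z["d"]
P,u,v=cloud("top",d)
s=(abs(P[:,0]-.465)<.13)&(abs(P[:,1]-.287)<.1)
Q=P[s&(P[:,2]>.05)&(P[:,2]<.075)]
print("chute",len(Q),np.median(Q[:,2]),cv2.minAreaRect((Q[:,:2]*1000).astype(np.float32)))
Q=P[s&(P[:,2]>.018)]
print("lid",len(Q),cv2.minAreaRect((Q[:,:2]*1000).astype(np.float32)))
s=(abs(P[:,0]-.57)<.16)&(abs(P[:,1]+.05)<.14)&(P[:,2]>.1)
Q=P[s]; print("cont",len(Q),Q.min(0),Q.max(0))
h=Q[Q[:,2]>.195]; print(h.round(3)[::max(1,len(h)//25)])
print(cv2.minAreaRect((Q[:,:2]*1000).astype(np.float32)))
c=a[60:240,140:350]; cv2.imwrite("pics/2.png",cv2.resize(c,None,fx=3,fy=3,interpolation=cv2.INTER_CUBIC))
k=bot.get_calibration("wrist"); T=np.linalg.inv(k["view"]); st=bot.read_state()
Rt=R.from_rotvec(st["tcp_rot"]).as_matrix()
print("cam in tool",(Rt.T@(T[:3,3]-st["tool_pos"])).round(3),(Rt.T@T[:3,:3]).round(2),k["intrinsics"]); print(Rt.round(3))
E
```

```text
chute 549 0.06261604392183143 ((465.09417724609375, 287.52716064453125), (50.31232452392578, 99.66374969482422), 23.854549407958984)
lid 2603 ((465.31707763671875, 288.0882873535156), (150.62109375, 190.1621551513672), 24.14678955078125)
cont 1937 [ 0.46642835 -0.13328387  0.10002575] [0.63801262 0.0387507  0.21435643]
[[ 0.584  0.     0.195]
 [ 0.58  -0.015  0.203]
 [ 0.579 -0.043  0.206]
 [ 0.58  -0.07   0.202]
 [ 0.58  -0.106  0.201]
 [ 0.578  0.023  0.198]
 [ 0.577 -0.005  0.201]
 [ 0.577 -0.032  0.203]
 [ 0.577 -0.06   0.201]
 [ 0.577 -0.087  0.199]
 [ 0.577 -0.115  0.197]
 [ 0.573  0.023  0.209]
 [ 0.573 -0.004  0.209]
 [ 0.574 -0.032  0.205]
 [ 0.573 -0.059  0.207]
 [ 0.574 -0.086  0.206]
 [ 0.573 -0.113  0.21 ]
 [ 0.57   0.023  0.211]
 [ 0.571 -0.004  0.205]
 [ 0.571 -0.031  0.207]
 [ 0.571 -0.059  0.209]
 [ 0.571 -0.086  0.208]
 [ 0.57  -0.112  0.214]
 [ 0.566  0.034  0.203]
 [ 0.56  -0.126  0.2  ]
 [ 0.553  0.034  0.197]]
((552.1953125, -47.21990203857422), (172.24749755859375, 171.28553771972656), 89.87490844726562)
cam in tool [ 0.07  -0.001 -0.143] [[ 0.   -0.96 -0.27]
 [ 1.    0.   -0.  ]
 [ 0.   -0.27  0.96]] [[313.56619484   0.         256.19900874]
 [  0.         313.56619484 190.18087115]
 [  0.           0.           1.        ]]
[[ 0.914  0.405  0.   ]
 [ 0.405 -0.914 -0.   ]
 [ 0.     0.    -1.   ]]
```

View pics/2.png

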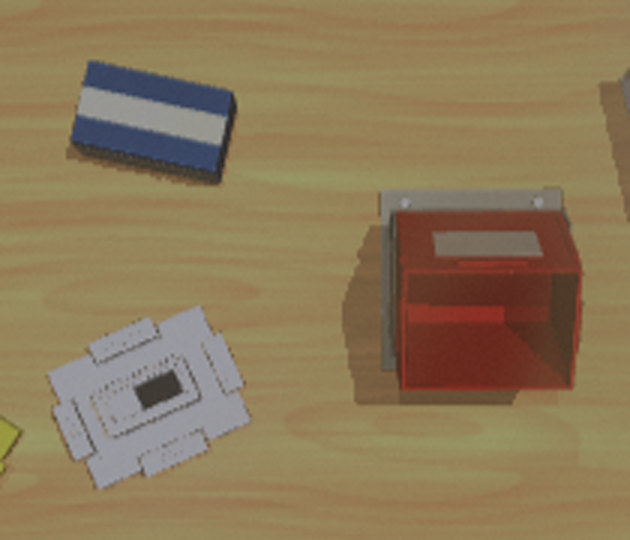

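The crop shows the plain white lid at crop (150,395), chute centre (158,390), so the choice stands. The red container's open mouth is at crop (490,330). Next I'll look into the mouth with the wrist camera, square to the rim.

```bash
cat >> h.py <<'E'
def go(pos, Rm):
    s=bot.read_state(); R0=R.from_rotvec(s["tcp_rot"]).as_matrix()
    d=R0.T@(np.array(pos)-s["tool_pos"]); a=np.degrees(R.from_matrix(R0.T@Rm).as_rotvec())
    print("t",round(s["time"],2),"d(mm)",(d*1000).round(1),"a(deg)",a.round(2),"|d|",round(np.linalg.norm(d)*1000,1),"|a|",round(np.linalg.norm(a),1))
def frame(yaw,tilt=30):  # container frame axes (columns x,y,z)
    return R.from_euler("ZY",[yaw,-tilt],degrees=True).as_matrix()
def tool(C):  # tool axes for approach along -z of C with jaws along C x
    return np.c_[C[:,1],C[:,0],-C[:,2]]
E
python3 - <<'E'
from h import *
C=frame(0); print(C.round(2)); go(np.array([.52,-.046,.179])+.155*C[:,2],tool(C))
E
```

```text
[[ 0.87 -0.   -0.5 ]
 [ 0.    1.   -0.  ]
 [ 0.5   0.    0.87]]
t 0.6 d(mm) [ 386.  -453.8  -81.9] a(deg) [-26.56  17.29 -64.53] |d| 601.4 |a| 71.9
```

```bash
G='{"dx":0.386,"dy":-0.454,"dz":-0.082,"ax":-26.56,"ay":17.29,"az":-64.53}'; : ; python3 -m inch '[{"dz":-0.08},{"dz":-0.08},{"dx":0.386,"dy":-0.454,"dz":-0.082,"ax":-26.56,"ay":17.29,"az":-64.53},{"dx":0.386,"dy":-0.454,"dz":-0.082,"ax":-26.56,"ay":17.29,"az":-64.53},{"dx":0.386,"dy":-0.454,"dz":-0.082,"ax":-26.56,"ay":17.29,"az":-64.53},{"dx":0.386,"dy":-0.454,"dz":-0.082,"ax":-26.56,"ay":17.29,"az":-64.53},{"dx":0.386,"dy":-0.454,"dz":-0.082,"ax":-26.56,"ay":17.29,"az":-64.53},{"dx":0.386,"dy":-0.454,"dz":-0.082,"ax":-26.56,"ay":17.29,"az":-64.53},{"dx":0.386,"dy":-0.454,"dz":-0.082,"ax":-26.56,"ay":17.29,"az":-64.53},{"dx":0.386,"dy":-0.454,"dz":-0.082,"ax":-26.56,"ay":17.29,"az":-64.53},{"dx":0.386,"dy":-0.454,"dz":-0.082,"ax":-26.56,"ay":17.29,"az":-64.53},{"dx":0.386,"dy":-0.454,"dz":-0.082,"ax":-26.56,"ay":17.29,"az":-64.53},{"dx":0.386,"dy":-0.454,"dz":-0.082,"ax":-26.56,"ay":17.29,"az":-64.53},{"dx":0.386,"dy":-0.454,"dz":-0.082,"ax":-26.56,"ay":17.29,"az":-64.53},{"dx":0.386,"dy":-0.454,"dz":-0.082,"ax":-26.56,"ay":17.29,"az":-64.53},{"dx":0.386,"dy":-0.454,"dz":-0.082,"ax":-26.56,"ay":17.29,"az":-64.53},{"dx":0.386,"dy":-0.454,"dz":-0.082,"ax":-26.56,"ay":17.29,"az":-64.53}]' && python3 - <<'E'
from h import *
C=frame(0); go(np.array([.52,-.046,.179])+.155*C[:,2],tool(C))
k=bot.get_calibration("wrist");a,d=bot.read_camera("wrist"); np.savez("w1.npz",a=a,d=d,V=k["view"],K=k["intrinsics"])
cv2.imwrite("pics/3.png",a); print(bot.read_state()["q"])
P,u,v=cloud("wrist",d)
L=(P-[.52,-.046,.179])@C
s=(abs(L[:,2])<.006)&(abs(L[:,0])<.09)&(abs(L[:,1])<.11)
Q=L[s]; print(len(Q),Q.min(0),Q.max(0)); A=np.c_[Q[:,:2],np.ones(len(Q))]; print(np.linalg.lstsq(A,Q[:,2],rcond=None)[0])
print(cv2.minAreaRect((Q[:,:2]*1000).astype(np.float32)))
E
```

```text
invalid input at $[0]: expected keys dx, dy, dz, ax, ay, az, fingers
```

```bash
cat > look.py <<'E'
from h import *
C=frame(0); go(np.array([.52,-.046,.179])+.155*C[:,2],tool(C))
k=bot.get_calibration("wrist");a,d=bot.read_camera("wrist"); np.savez("w1.npz",a=a,d=d,V=k["view"],K=k["intrinsics"])
cv2.imwrite("pics/3.png",a); print(bot.read_state()["q"])
P,u,v=cloud("wrist",d)
L=(P-[.52,-.046,.179])@C
s=(abs(L[:,2])<.006)&(abs(L[:,0])<.09)&(abs(L[:,1])<.11)
Q=L[s]; print(len(Q),Q.min(0),Q.max(0)); A=np.c_[Q[:,:2],np.ones(len(Q))]; print(np.linalg.lstsq(A,Q[:,2],rcond=None)[0])
print(cv2.minAreaRect((Q[:,:2]*1000).astype(np.float32)))
E
python3 -m inch '[{"dx":0,"dy":0,"dz":-0.08,"ax":0,"ay":0,"az":0,"fingers":1},{"dx":0,"dy":0,"dz":-0.08,"ax":0,"ay":0,"az":0,"fingers":1},{"dx":0.386,"dy":-0.454,"dz":-0.082,"ax":-26.56,"ay":17.29,"az":-64.53,"fingers":1},{"dx":0.386,"dy":-0.454,"dz":-0.082,"ax":-26.56,"ay":17.29,"az":-64.53,"fingers":1},{"dx":0.386,"dy":-0.454,"dz":-0.082,"ax":-26.56,"ay":17.29,"az":-64.53,"fingers":1},{"dx":0.386,"dy":-0.454,"dz":-0.082,"ax":-26.56,"ay":17.29,"az":-64.53,"fingers":1},{"dx":0.386,"dy":-0.454,"dz":-0.082,"ax":-26.56,"ay":17.29,"az":-64.53,"fingers":1},{"dx":0.386,"dy":-0.454,"dz":-0.082,"ax":-26.56,"ay":17.29,"az":-64.53,"fingers":1},{"dx":0.386,"dy":-0.454,"dz":-0.082,"ax":-26.56,"ay":17.29,"az":-64.53,"fingers":1},{"dx":0.386,"dy":-0.454,"dz":-0.082,"ax":-26.56,"ay":17.29,"az":-64.53,"fingers":1},{"dx":0.386,"dy":-0.454,"dz":-0.082,"ax":-26.56,"ay":17.29,"az":-64.53,"fingers":1},{"dx":0.386,"dy":-0.454,"dz":-0.082,"ax":-26.56,"ay":17.29,"az":-64.53,"fingers":1},{"dx":0.386,"dy":-0.454,"dz":-0.082,"ax":-26.56,"ay":17.29,"az":-64.53,"fingers":1},{"dx":0.386,"dy":-0.454,"dz":-0.082,"ax":-26.56,"ay":17.29,"az":-64.53,"fingers":1},{"dx":0.386,"dy":-0.454,"dz":-0.082,"ax":-26.56,"ay":17.29,"az":-64.53,"fingers":1},{"dx":0.386,"dy":-0.454,"dz":-0.082,"ax":-26.56,"ay":17.29,"az":-64.53,"fingers":1},{"dx":0.386,"dy":-0.454,"dz":-0.082,"ax":-26.56,"ay":17.29,"az":-64.53,"fingers":1}]' && python3 look.py
```

```text
time: 2.72
tool_pos: [0.4423, -0.0469, 0.3132]
tcp_rot: [1.929, 1.925, 0.515]
wrist_force: [0.1, 0.5, 0.8]
width: 0.998
t 2.73 d(mm) [0.9 0.2 0.1] a(deg) [-0.02  0.06 -0.11] |d| 0.9 |a| 0.1
[-0.26242564 -0.60644234  2.27756303  0.15700507  0.96761448 -0.31649962]
2768 [-0.06440741 -0.08342067 -0.00598784] [0.0600381  0.08092905 0.00173222]
[ 0.00019889  0.00535249 -0.00142763]
((-2.2188262939453125, -1.2392425537109375), (124.3485336303711, 164.32662963867188), 0.11524844169616699)
```

View pics/3.png

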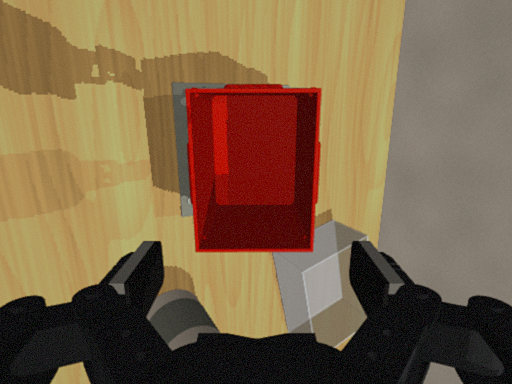

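The picture shows the open red mouth with corners near (188,90), (320,90), (313,250) and (197,250). The fit gives 124.3 x 164.3 mm and yaw about 0, which matches the description. Next I'll view the lid from the same relative pose, so calibration bias cancels.

```bash
python3 - <<'E'
from h import *
C=frame(0); z=np.load("w1.npz")
P,u,v=cloud("wrist",z["d"]); L=(P-[.5181,-.0472,.1779])@C
for w,s in dict(xp=abs(L[:,0]-.060)<.0015,xm=abs(L[:,0]+.060)<.0015,yp=abs(L[:,1]-.080)<.0015,ym=abs(L[:,1]+.080)<.0015).items():
    q=L[s&(abs(L[:,2])<.012)&(abs(L[:,0])<.064)&(abs(L[:,1])<.084)]; print(w,len(q),np.percentile(q[:,2]*1000,[20,50,80,95]).round(1))
go([.465,.2875,.02+.155],tool(frame(24,0)))
E
```

```text
xp 509 [-1.4 -0.8 -0.2  0.3]
xm 503 [-1.5 -0.9 -0.3  0.3]
yp 532 [-1.4 -0.8 -0.2  0.3]
ym 314 [-1.8 -1.  -0.3  0.1]
t 2.77 d(mm) [334.2 -50.  130.7] a(deg) [ 29.54   6.31 -23.55] |d| 362.4 |a| 38.3
```

```bash
cat > look2.py <<'E'
from h import *
C=frame(24,0); go([.465,.2875,.175],tool(C))
k=bot.get_calibration("wrist");a,d=bot.read_camera("wrist"); np.savez("w2.npz",a=a,d=d,V=k["view"])
P,u,v=cloud("wrist",d)
L=(P-[.465,.2875,.02])@C
s=(abs(L[:,0])<.1)&(abs(L[:,1])<.12)
for lo,hi in((.03,.05),(.003,.009),(.003,.06)):
    Q=L[s&(L[:,2]>lo)&(L[:,2]<hi)]; print(lo,len(Q),np.median(Q[:,2]),cv2.minAreaRect((Q[:,:2]*1000).astype(np.float32)))
cv2.imwrite("pics/4.png",a); print(bot.read_state()["q"])
E
python3 -m inch '[{"dx":0.334,"dy":-0.05,"dz":0.06,"ax":29.54,"ay":6.31,"az":-23.55,"fingers":1},{"dx":0.334,"dy":-0.05,"dz":0.06,"ax":29.54,"ay":6.31,"az":-23.55,"fingers":1},{"dx":0.334,"dy":-0.05,"dz":0.06,"ax":29.54,"ay":6.31,"az":-23.55,"fingers":1},{"dx":0.334,"dy":-0.05,"dz":0.131,"ax":29.54,"ay":6.31,"az":-23.55,"fingers":1},{"dx":0.334,"dy":-0.05,"dz":0.131,"ax":29.54,"ay":6.31,"az":-23.55,"fingers":1},{"dx":0.334,"dy":-0.05,"dz":0.131,"ax":29.54,"ay":6.31,"az":-23.55,"fingers":1},{"dx":0.334,"dy":-0.05,"dz":0.131,"ax":29.54,"ay":6.31,"az":-23.55,"fingers":1},{"dx":0.334,"dy":-0.05,"dz":0.131,"ax":29.54,"ay":6.31,"az":-23.55,"fingers":1},{"dx":0.334,"dy":-0.05,"dz":0.131,"ax":29.54,"ay":6.31,"az":-23.55,"fingers":1},{"dx":0.334,"dy":-0.05,"dz":0.131,"ax":29.54,"ay":6.31,"az":-23.55,"fingers":1}]' && python3 look2.py
```

```text
time: 4.03
tool_pos: [0.4658, 0.2866, 0.1763]
tcp_rot: [1.712, 2.632, 0.003]
wrist_force: [-0.3, 0.3, 0.4]
width: 1.001
t 4.03 d(mm) [ 1.2 -0.4  1.3] a(deg) [ 0.14 -0.01 -0.09] |d| 1.8 |a| 0.2
0.03 6545 0.040656901099058944 ((-0.3193626403808594, 1.5675773620605469), (50.1253662109375, 98.75753784179688), 0.10027068853378296)
0.003 13943 0.006099782961902346 ((-0.15557861328125, 0.6424789428710938), (132.54638671875, 172.3170928955078), 0.08973465859889984)
0.003 27320 0.007654751819030088 ((-0.24645233154296875, 0.8790359497070312), (150.04747009277344, 188.5579376220703), 0.024562900885939598)
[5.06111722e-01 6.29947168e-02 1.94106267e+00 4.53951740e-05
 1.13529345e+00 8.85908579e-02]
```

View pics/4.png

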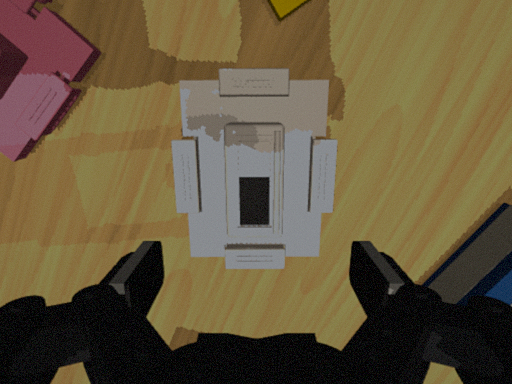

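The picture shows the white lid square in the view, chute at about (254,180) and tabs at (254,82), (185,176), (322,176) and (254,258). The pink and yellow decoys are at the corners. I'll descend with the fingers part open so they clear the tab ledges.

```bash
python3 - <<'E'
from h import *
go([.4644,.2881,.026],tool(frame(24,0)))
E
```

```text
t 4.08 d(mm) [  1.9  -1.  150.1] a(deg) [ 0.13 -0.01 -0.08] |d| 150.1 |a| 0.2
```

```bash
python3 -m inch '[{"dx":0.0019,"dy":-0.001,"dz":0.05,"ax":0.13,"ay":0,"az":-0.08,"fingers":0.5},{"dx":0.0019,"dy":-0.001,"dz":0.09,"ax":0.13,"ay":0,"az":-0.08,"fingers":0.5},{"dx":0.0019,"dy":-0.001,"dz":0.12,"ax":0.13,"ay":0,"az":-0.08,"fingers":0.5},{"dx":0.0019,"dy":-0.001,"dz":0.14,"ax":0.13,"ay":0,"az":-0.08,"fingers":0.5},{"dx":0.0019,"dy":-0.001,"dz":0.15,"ax":0.13,"ay":0,"az":-0.08,"fingers":0.5},{"dx":0.0019,"dy":-0.001,"dz":0.15,"ax":0.13,"ay":0,"az":-0.08,"fingers":0.5}]' 60 && python3 -m inch '[{"dx":0,"dy":0,"dz":0,"ax":0,"ay":0,"az":0,"fingers":-0.2},{"dx":0,"dy":0,"dz":0,"ax":0,"ay":0,"az":0,"fingers":-0.2},{"dx":0,"dy":0,"dz":0,"ax":0,"ay":0,"az":0,"fingers":-0.2},{"dx":0,"dy":0,"dz":0,"ax":0,"ay":0,"az":0,"fingers":-0.2}]' 60 && python3 -c "
from h import *
go([.4644,.2881,.026],tool(frame(24,0)))"
```

```text
time: 4.82
tool_pos: [0.4642, 0.2878, 0.026]
tcp_rot: [-1.711, -2.634, 0.001]
wrist_force: [0.0, -0.2, 0.0]
width: 0.747
time: 5.32
tool_pos: [0.4655, 0.2883, 0.0274]
tcp_rot: [1.711, 2.634, 0.003]
wrist_force: [-0.0, -0.8, 6.3]
width: 0.579
t 5.33 d(mm) [ 0.2 -1.1  1.4] a(deg) [ 0.11 -0.01 -0.02] |d| 1.8 |a| 0.1
```

```bash
python3 -m inch '[{"dx":0,"dy":0,"dz":-0.02,"ax":0,"ay":0,"az":0,"fingers":-0.2},{"dx":0,"dy":0,"dz":-0.06,"ax":0,"ay":0,"az":0,"fingers":-0.2},{"dx":0,"dy":0,"dz":-0.11,"ax":0,"ay":0,"az":0,"fingers":-0.2},{"dx":0,"dy":0,"dz":-0.16,"ax":0,"ay":0,"az":0,"fingers":-0.2},{"dx":0,"dy":0,"dz":-0.21,"ax":0,"ay":0,"az":0,"fingers":-0.2},{"dx":0,"dy":0,"dz":-0.25,"ax":0,"ay":0,"az":0,"fingers":-0.2},{"dx":0,"dy":0,"dz":-0.27,"ax":0,"ay":0,"az":0,"fingers":-0.2},{"dx":0,"dy":0,"dz":-0.27,"ax":0,"ay":0,"az":0,"fingers":-0.2}]' && python3 - <<'E'
from h import *
C=frame(0); go(np.array([.5185,-.0472,.1772])+.127*C[:,2],tool(C))
a,d=bot.read_camera("wrist"); cv2.imwrite("pics/5.png",a)
s=bot.read_state(); R0=R.from_rotvec(s["tcp_rot"]).as_matrix()
P,u,v=cloud("wrist",d); L=(P-s["tool_pos"])@R0  # tool coords
np.savez("w3.npz",a=a,d=d,L=L,u=u,v=v); print(s["q"],s["wrist_force"],s["width"])
for lo,hi in((-.003,.005),(-.012,.005)):
    m=(L[:,2]>lo)&(L[:,2]<hi)&(abs(L[:,0])<.12)&(abs(L[:,1])<.1); Q=L[m]
    print(len(Q),(Q.min(0)*1000).round(1),(Q.max(0)*1000).round(1),cv2.minAreaRect((Q[:,:2]*1000).astype(np.float32)))
    g=Q[Q[:,0]>.03]; print(np.linalg.lstsq(np.c_[g[:,:2],np.ones(len(g))],g[:,2],rcond=None)[0])
E
```

```text
time: 6.32
tool_pos: [0.4654, 0.2883, 0.2982]
tcp_rot: [1.711, 2.633, 0.006]
wrist_force: [0.1, -0.8, -3.0]
width: 0.573
t 6.33 d(mm) [-302.4 -145.9   10.3] a(deg) [-29.34  -6.35  23.4 ] |d| 335.9 |a| 38.1
[ 5.09069535e-01 -1.49706418e-02  1.79644335e+00  1.14507001e-04
  1.35933994e+00  9.06092544e-02] [-0.75835458 -0.29923125 -1.5820178 ] 0.5701903060177607
32234 [-79.2 -65.6  -3. ] [86.1 67.6  5. ] ((3.45465087890625, 0.9626388549804688), (133.2175750732422, 165.29074096679688), 89.99761199951172)
[0.00098091 0.00024497 0.00119902]
51162 [-79.2 -74.5 -12. ] [95.  76.1  5. ] ((7.898475646972656, 0.8165283203125), (150.64085388183594, 174.1460723876953), 89.98353576660156)
[-0.11581889  0.00028064  0.00600213]
```

View pics/5.png

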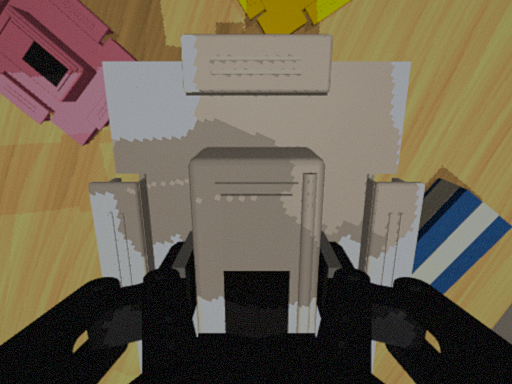

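The lid is held level: plate edges at columns 104 to 410, tab ledge on top at row 65, plate 1.3 mm past the TCP. Next I'll carry it above the mouth.

```bash
python3 -m inch '[{"dx":-0.302,"dy":-0.145,"dz":0.005,"ax":-29.34,"ay":-6.35,"az":23.4,"fingers":-0.2},{"dx":-0.302,"dy":-0.145,"dz":0.005,"ax":-29.34,"ay":-6.35,"az":23.4,"fingers":-0.2},{"dx":-0.302,"dy":-0.145,"dz":0.005,"ax":-29.34,"ay":-6.35,"az":23.4,"fingers":-0.2},{"dx":-0.302,"dy":-0.145,"dz":0.01,"ax":-29.34,"ay":-6.35,"az":23.4,"fingers":-0.2},{"dx":-0.302,"dy":-0.145,"dz":0.01,"ax":-29.34,"ay":-6.35,"az":23.4,"fingers":-0.2},{"dx":-0.302,"dy":-0.145,"dz":0.01,"ax":-29.34,"ay":-6.35,"az":23.4,"fingers":-0.2},{"dx":-0.302,"dy":-0.145,"dz":0.01,"ax":-29.34,"ay":-6.35,"az":23.4,"fingers":-0.2},{"dx":-0.302,"dy":-0.145,"dz":0.01,"ax":-29.34,"ay":-6.35,"az":23.4,"fingers":-0.2},{"dx":-0.302,"dy":-0.145,"dz":0.01,"ax":-29.34,"ay":-6.35,"az":23.4,"fingers":-0.2}]' && python3 - <<'E'
from h import *
C=frame(0); go(np.array([.5194,-.0472,.1777])+.0073*C[:,2],tool(C)); print(bot.read_state()["q"])
E
```

```text
time: 7.5
tool_pos: [0.4547, -0.0456, 0.2851]
tcp_rot: [1.927, 1.932, 0.512]
wrist_force: [-0.5, 0.2, -2.1]
width: 0.575
t 7.5 d(mm) [ -1.7   2.9 118.1] a(deg) [-0.26 -0.02  0.15] |d| 118.1 |a| 0.3
[-0.24772142 -0.5621952   2.30442289  0.15640588  0.89955598 -0.3165643 ]
```

```bash
python3 -m inch '[{"dx":-0.0017,"dy":0.0029,"dz":0.03,"ax":-0.26,"ay":0,"az":0.15,"fingers":-0.2},{"dx":-0.0017,"dy":0.0029,"dz":0.06,"ax":-0.26,"ay":0,"az":0.15,"fingers":-0.2},{"dx":-0.0017,"dy":0.0029,"dz":0.08,"ax":-0.26,"ay":0,"az":0.15,"fingers":-0.2},{"dx":-0.0017,"dy":0.0029,"dz":0.09,"ax":-0.26,"ay":0,"az":0.15,"fingers":-0.2},{"dx":-0.0017,"dy":0.0029,"dz":0.098,"ax":-0.26,"ay":0,"az":0.15,"fingers":-0.2},{"dx":-0.0017,"dy":0.0029,"dz":0.106,"ax":-0.26,"ay":0,"az":0.15,"fingers":-0.2},{"dx":-0.0017,"dy":0.0029,"dz":0.106,"ax":-0.26,"ay":0,"az":0.15,"fingers":-0.2}]' && python3 - <<'E'
from h import *
C=frame(0); go(np.array([.5194,-.0472,.1777])+.0073*C[:,2],tool(C)); s=bot.read_state(); print("F in C",C.T@s["wrist_force"],"T",C.T@s["torque"])
E
```

```text
time: 8.38
tool_pos: [0.5097, -0.0471, 0.1942]
tcp_rot: [1.927, 1.928, 0.516]
wrist_force: [-0.4, -0.2, -1.4]
width: 0.579
t 8.38 d(mm) [-0.1  0.2 11.8] a(deg) [-0.04 -0.03  0.01] |d| 11.8 |a| 0.0
F in C [-1.02339725 -0.22754195 -1.04274263] T [-0.01648927  0.38835341 -0.01468121]
```

The plug is entering with no contact force, so I'll continue to the rim.

```bash
python3 -m inch '[{"dx":0,"dy":0,"dz":0.004,"ax":0,"ay":0,"az":0,"fingers":-0.2},{"dx":0,"dy":0,"dz":0.007,"ax":0,"ay":0,"az":0,"fingers":-0.2},{"dx":0,"dy":0,"dz":0.009,"ax":0,"ay":0,"az":0,"fingers":-0.2},{"dx":0,"dy":0,"dz":0.011,"ax":0,"ay":0,"az":0,"fingers":-0.2},{"dx":0,"dy":0,"dz":0.011,"ax":0,"ay":0,"az":0,"fingers":-0.2}]' && python3 - <<'E'
from h import *
C=frame(0); go(np.array([.5194,-.0472,.1777])+.0073*C[:,2],tool(C)); s=bot.read_state(); print("F in C",C.T@s["wrist_force"],"T",C.T@s["torque"])
E
```

```text
time: 9.0
tool_pos: [0.5146, -0.0471, 0.1839]
tcp_rot: [1.928, 1.929, 0.515]
wrist_force: [-4.3, -0.8, -2.6]
width: 0.574
t 9.0 d(mm) [-0.1  1.1  0.5] a(deg) [-0.12 -0.03  0.02] |d| 1.2 |a| 0.1
F in C [-4.97607673 -0.78161543 -0.11079783] T [-0.14802466  0.93003047  0.08994091]
```

```bash
python3 -m inch '[{"dx":0,"dy":-0.0005,"dz":0.001,"ax":0,"ay":0,"az":0,"fingers":-0.2},{"dx":0,"dy":-0.0005,"dz":0.002,"ax":0,"ay":0,"az":0,"fingers":-0.2},{"dx":0,"dy":-0.0005,"dz":0.003,"ax":0,"ay":0,"az":0,"fingers":-0.2},{"dx":0,"dy":-0.0005,"dz":0.0035,"ax":0,"ay":0,"az":0,"fingers":-0.2},{"dx":0,"dy":-0.0005,"dz":0.0035,"ax":0,"ay":0,"az":0,"fingers":-0.2}]' && python3 - <<'E'
from h import *
C=frame(0); go(np.array([.5194,-.0472,.1777])+.0073*C[:,2],tool(C)); s=bot.read_state(); print("F in C",C.T@s["wrist_force"],"T",C.T@s["torque"])
E
```

```text
time: 9.62
tool_pos: [0.5148, -0.0472, 0.1834]
tcp_rot: [1.927, 1.93, 0.514]
wrist_force: [-39.8, -0.7, 27.9]
width: 0.572
t 9.62 d(mm) [-0.   1.1 -0. ] a(deg) [-0.16 -0.04  0.06] |d| 1.1 |a| 0.2
F in C [-20.48473621  -0.68451657  44.0584887 ] T [-0.07647975  2.00885469 -0.09707867]
```

Firm stop at exactly the expected rim height. I'll relieve the load, open part way, back off and look.

```bash
cat > look3.py <<'E'
from h import *
import sys
C=frame(0); c=np.array([.5185,-.0472,.1772])
s=bot.read_state(); k=bot.get_calibration("wrist"); a,d=bot.read_camera("wrist"); cv2.imwrite(sys.argv[1],a)
P,u,v=cloud("wrist",d); L=(P-c)@C
go(c+.155*C[:,2],tool(C)); print("q",np.round(s["q"],3))
for n,lo,hi in(("chute",.03,.05),("all",.002,.05)):
    Q=L[(abs(L[:,0])<.1)&(abs(L[:,1])<.12)&(L[:,2]>lo)&(L[:,2]<hi)]
    print(n,len(Q),cv2.minAreaRect((Q[:,:2]*1000).astype(np.float32)))
m=(abs(abs(L[:,0])-.055)<.01)|(abs(abs(L[:,1])-.073)<.01)
g=L[(abs(L[:,0])>.038)&(abs(L[:,0])<.064)&(abs(L[:,1])>.045)&(abs(L[:,1])<.084)&(abs(L[:,2]-.006)<.006)]
print("plate plane",len(g),np.linalg.lstsq(np.c_[g[:,:2],np.ones(len(g))],g[:,2],rcond=None)[0].round(4))
for n,x,y in(("-x",-.067,0),("+x",.067,0),("+y",0,.087),("-y",0,-.087)):
    q=L[(abs(L[:,0]-x)<.005)&(abs(L[:,1]-y)<.005)]; print("tab",n,len(q),(np.median(q[:,2])*1000).round(1) if len(q) else None)
E
python3 -m inch '[{"dx":0,"dy":-0.001,"dz":-0.001,"ax":0,"ay":0,"az":0,"fingers":-0.2},{"dx":0,"dy":-0.001,"dz":0.0,"ax":0,"ay":0,"az":0,"fingers":0.5},{"dx":0,"dy":0,"dz":0.0,"ax":0,"ay":0,"az":0,"fingers":0.5},{"dx":0,"dy":0,"dz":0,"ax":0,"ay":0,"az":0,"fingers":0.5},{"dx":0,"dy":0,"dz":0,"ax":0,"ay":0,"az":0,"fingers":0.5},{"dx":0,"dy":0,"dz":-0.03,"ax":0,"ay":0,"az":0,"fingers":0.5},{"dx":0,"dy":0,"dz":-0.07,"ax":0,"ay":0,"az":0,"fingers":0.5},{"dx":0,"dy":0,"dz":-0.11,"ax":0,"ay":0,"az":0,"fingers":0.5},{"dx":0,"dy":0,"dz":-0.145,"ax":0,"ay":0,"az":0,"fingers":1},{"dx":0,"dy":0,"dz":-0.147,"ax":0,"ay":0,"az":0,"fingers":1},{"dx":0,"dy":0,"dz":-0.147,"ax":0,"ay":0,"az":0,"fingers":1}]' && python3 look3.py pics/6.png
```

```text
time: 11.0
tool_pos: [0.4416, -0.0472, 0.3102]
tcp_rot: [1.928, 1.93, 0.514]
wrist_force: [-0.1, 0.4, -0.6]
width: 0.999
t 11.05 d(mm) [-0.1  0.8 -2.1] a(deg) [-0.28 -0.07  0.05] |d| 2.2 |a| 0.3
q [-0.266 -0.605  2.281  0.161  0.966 -0.325]
chute 6622 ((-1.5498638153076172, 0.5194854736328125), (99.71087646484375, 50.06971740722656), 89.99172973632812)
all 27642 ((-1.5523223876953125, 0.44585418701171875), (150.62164306640625, 188.91781616210938), 0.10769572108983994)
plate plane 4427 [-0.      0.0018  0.0054]
tab -x 877 222.2
tab +x 857 221.6
tab +y 149 15.5
tab -y 90 15.4
```

View pics/6.png

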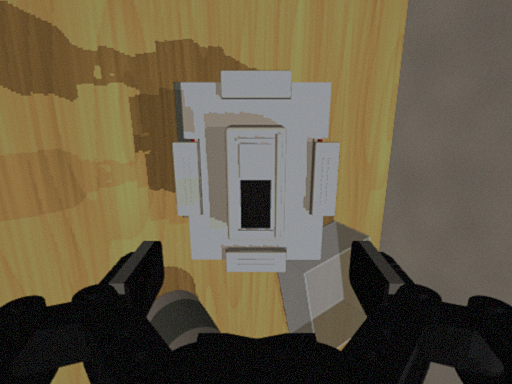

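The picture shows the lid seated squarely on the mouth: plate corners at about (182,84), (330,84), (322,260) and (190,260), all tabs still up at 15.5 mm. The fitted plate tilt is below 0.002. Next I'll press the tabs with shut fingers, starting with +y.

```bash
cat > tab.py <<'E'
from h import *
C=frame(0); c=np.array([.51845,-.0472,.17708])
s=bot.read_state(); T=tool(C)
print("t",s["time"],"TCP in C mm",((s["tool_pos"]-c)@C*1000).round(1),"F in C",(C.T@s["wrist_force"]).round(1),"w",round(s["width"],3),"q",np.round(s["q"],2))
for n,x,y in(("+y",0,.085),("-y",0,-.085),("-x",-.067,0),("+x",.067,0)):
    print(n,end=" "); go(c+C@[x,y,.030],T)
E
python3 tab.py
```

```text
t 11.05 TCP in C mm [-7.00e-01  1.00e-01  1.53e+02] F in C [-0.9  0.4  0.2] w 1.0 q [-0.27 -0.6   2.28  0.16  0.97 -0.33]
+y t 11.05 d(mm) [ 84.8   1.4 123.1] a(deg) [-0.28 -0.07  0.05] |d| 149.5 |a| 0.3
-y t 11.05 d(mm) [-85.2   1.2 122.9] a(deg) [-0.28 -0.07  0.05] |d| 149.6 |a| 0.3
-x t 11.05 d(mm) [ -0.2 -65.7 123.4] a(deg) [-0.28 -0.07  0.05] |d| 139.8 |a| 0.3
+x t 11.05 d(mm) [ -0.3  68.3 122.7] a(deg) [-0.28 -0.07  0.05] |d| 140.4 |a| 0.3
```

```bash
python3 -m inch '[{"dx":0.0848,"dy":0.0014,"dz":0,"ax":-0.28,"ay":-0.07,"az":0.05,"fingers":-1},{"dx":0.0848,"dy":0.0014,"dz":0.04,"ax":-0.28,"ay":-0.07,"az":0.05,"fingers":-1},{"dx":0.0848,"dy":0.0014,"dz":0.09,"ax":-0.28,"ay":-0.07,"az":0.05,"fingers":-1},{"dx":0.0848,"dy":0.0014,"dz":0.11,"ax":-0.28,"ay":-0.07,"az":0.05,"fingers":-1},{"dx":0.0848,"dy":0.0014,"dz":0.123,"ax":-0.28,"ay":-0.07,"az":0.05,"fingers":-1},{"dx":0.0848,"dy":0.0014,"dz":0.123,"ax":-0.28,"ay":-0.07,"az":0.05,"fingers":-1},{"dx":0.0848,"dy":0.0014,"dz":0.123,"ax":-0.28,"ay":-0.07,"az":0.05,"fingers":-1}]' && python3 tab.py
```

```text
time: 11.92
tool_pos: [0.5038, 0.0377, 0.2039]
tcp_rot: [1.927, 1.926, 0.517]
wrist_force: [0.0, 0.1, 0.0]
width: 0.003
t 11.925 TCP in C mm [ 0.7 84.9 30.6] F in C [0.  0.1 0. ] w 0.003 q [ 0.04 -0.38  2.35 -0.03  0.65  0.06]
+y t 11.93 d(mm) [ 0.1 -0.7  0.6] a(deg) [ 0.06  0.   -0.02] |d| 0.9 |a| 0.1
-y t 11.93 d(mm) [-169.9   -0.7    0.6] a(deg) [ 0.06  0.   -0.02] |d| 169.9 |a| 0.1
-x t 11.93 d(mm) [-84.9 -67.7   0.5] a(deg) [ 0.06  0.   -0.02] |d| 108.6 |a| 0.1
+x t 11.93 d(mm) [-84.9  66.3   0.7] a(deg) [ 0.06  0.   -0.02] |d| 107.7 |a| 0.1
```

```bash
python3 -m inch '[{"dx":0,"dy":-0.0007,"dz":0.008,"ax":0,"ay":0,"az":0,"fingers":-1},{"dx":0,"dy":-0.0007,"dz":0.012,"ax":0,"ay":0,"az":0,"fingers":-1},{"dx":0,"dy":-0.0007,"dz":0.015,"ax":0,"ay":0,"az":0,"fingers":-1},{"dx":0,"dy":-0.0007,"dz":0.0175,"ax":0,"ay":0,"az":0,"fingers":-1},{"dx":0,"dy":-0.0007,"dz":0.0195,"ax":0,"ay":0,"az":0,"fingers":-1},{"dx":0,"dy":-0.0007,"dz":0.0215,"ax":0,"ay":0,"az":0,"fingers":-1}]' && python3 tab.py | head -1;  python3 -m inch '[{"dx":0,"dy":0,"dz":0.0015,"ax":0,"ay":0,"az":0,"fingers":-1},{"dx":0,"dy":0,"dz":0.003,"ax":0,"ay":0,"az":0,"fingers":-1},{"dx":0,"dy":0,"dz":0.003,"ax":0,"ay":0,"az":0,"fingers":-1}]' && python3 tab.py | head -1
```

```text
time: 12.68
tool_pos: [0.514, 0.038, 0.1852]
tcp_rot: [1.927, 1.926, 0.518]
wrist_force: [-2.0, 2.2, 1.7]
width: -0.003
t 12.675 TCP in C mm [ 0.2 85.2  9.3] F in C [-0.9  2.2  2.4] w -0.003 q [ 0.04 -0.33  2.36 -0.03  0.59  0.06]
time: 13.05
tool_pos: [0.5154, 0.038, 0.1828]
tcp_rot: [1.927, 1.926, 0.518]
wrist_force: [-4.5, 1.1, 3.8]
width: -0.003
t 13.05 TCP in C mm [ 0.2 85.2  6.4] F in C [-2.   1.1  5.5] w -0.003 q [ 0.04 -0.33  2.36 -0.03  0.59  0.06]
```

```bash
python3 -m inch '[{"dx":0,"dy":0,"dz":0.001,"ax":0,"ay":0,"az":0,"fingers":-1},{"dx":0,"dy":0,"dz":0.002,"ax":0,"ay":0,"az":0,"fingers":-1},{"dx":0,"dy":0,"dz":0.002,"ax":0,"ay":0,"az":0,"fingers":-1}]' && python3 tab.py | head -1
```

```text
time: 13.42
tool_pos: [0.5159, 0.038, 0.182]
tcp_rot: [1.927, 1.927, 0.517]
wrist_force: [-14.8, 0.2, 14.0]
width: -0.002
t 13.425 TCP in C mm [ 0.3 85.2  5.5] F in C [-5.8  0.2 19.5] w -0.002 q [ 0.04 -0.32  2.36 -0.03  0.58  0.06]
```

Firm stop at 5.5 mm with 19 N, so this tab appears home. Next is -y, lifting over the chute.

```bash
python3 -m inch '[{"dx":0,"dy":0,"dz":-0.03,"ax":0,"ay":0,"az":0,"fingers":-1},{"dx":0,"dy":0,"dz":-0.06,"ax":0,"ay":0,"az":0,"fingers":-1},{"dx":-0.06,"dy":-0.0003,"dz":-0.06,"ax":0,"ay":0,"az":0,"fingers":-1},{"dx":-0.12,"dy":-0.0003,"dz":-0.06,"ax":0,"ay":0,"az":0,"fingers":-1},{"dx":-0.17,"dy":-0.0003,"dz":-0.06,"ax":0,"ay":0,"az":0,"fingers":-1},{"dx":-0.17,"dy":-0.0003,"dz":-0.04,"ax":0,"ay":0,"az":0,"fingers":-1},{"dx":-0.17,"dy":-0.0003,"dz":-0.02,"ax":0,"ay":0,"az":0,"fingers":-1},{"dx":-0.17,"dy":-0.0003,"dz":-0.02,"ax":0,"ay":0,"az":0,"fingers":-1},{"dx":-0.17,"dy":-0.0003,"dz":-0.02,"ax":0,"ay":0,"az":0,"fingers":-1}]' && python3 tab.py
```

```text
time: 14.55
tool_pos: [0.5057, -0.132, 0.1994]
tcp_rot: [1.927, 1.927, 0.516]
wrist_force: [0.1, 0.4, 0.5]
width: 0.002
t 14.55 TCP in C mm [  0.1 -84.8  25.7] F in C [0.4 0.4 0.4] w 0.002 q [-0.45 -0.31  2.32  0.35  0.69 -0.67]
+y t 14.55 d(mm) [ 1.698e+02 -1.000e-01 -4.300e+00] a(deg) [-0.01 -0.01 -0.  ] |d| 169.9 |a| 0.0
-y t 14.55 d(mm) [-0.2 -0.1 -4.3] a(deg) [-0.01 -0.01 -0.  ] |d| 4.3 |a| 0.0
-x t 14.55 d(mm) [ 84.8 -67.1  -4.3] a(deg) [-0.01 -0.01 -0.  ] |d| 108.2 |a| 0.0
+x t 14.55 d(mm) [84.8 66.9 -4.3] a(deg) [-0.01 -0.01 -0.  ] |d| 108.1 |a| 0.0
```

```bash
python3 -m inch '[{"dx":0,"dy":0,"dz":0.007,"ax":0,"ay":0,"az":0,"fingers":-1},{"dx":0,"dy":0,"dz":0.01,"ax":0,"ay":0,"az":0,"fingers":-1},{"dx":0,"dy":0,"dz":0.0125,"ax":0,"ay":0,"az":0,"fingers":-1},{"dx":0,"dy":0,"dz":0.0145,"ax":0,"ay":0,"az":0,"fingers":-1},{"dx":0,"dy":0,"dz":0.0165,"ax":0,"ay":0,"az":0,"fingers":-1},{"dx":0,"dy":0,"dz":0.0185,"ax":0,"ay":0,"az":0,"fingers":-1},{"dx":0,"dy":0,"dz":0.02,"ax":0,"ay":0,"az":0,"fingers":-1},{"dx":0,"dy":0,"dz":0.02,"ax":0,"ay":0,"az":0,"fingers":-1}]' && python3 tab.py | head -1;  python3 -m inch '[{"dx":0,"dy":0,"dz":0.001,"ax":0,"ay":0,"az":0,"fingers":-1},{"dx":0,"dy":0,"dz":0.0015,"ax":0,"ay":0,"az":0,"fingers":-1},{"dx":0,"dy":0,"dz":0.0015,"ax":0,"ay":0,"az":0,"fingers":-1}]' && python3 tab.py | head -1
```

```text
time: 15.55
tool_pos: [0.516, -0.1321, 0.1828]
tcp_rot: [1.926, 1.927, 0.517]
wrist_force: [-5.2, -0.2, 7.6]
width: 0.0
t 15.55 TCP in C mm [  0.8 -84.9   6.2] F in C [-0.7 -0.2  9.2] w 0.0 q [-0.44 -0.27  2.32  0.36  0.64 -0.68]
time: 15.92
tool_pos: [0.5164, -0.1321, 0.1823]
tcp_rot: [1.925, 1.928, 0.516]
wrist_force: [-12.9, 0.1, 12.4]
width: -0.0
t 15.925 TCP in C mm [  0.8 -84.9   5.5] F in C [-5.   0.1 17.2] w -0.0 q [-0.44 -0.27  2.32  0.36  0.64 -0.68]
```

```bash
python3 -m inch '[{"dx":0,"dy":0,"dz":-0.03,"ax":0,"ay":0,"az":0,"fingers":-1},{"dx":0,"dy":0,"dz":-0.06,"ax":0,"ay":0,"az":0,"fingers":-1},{"dx":0.04,"dy":0.04,"dz":-0.06,"ax":0,"ay":0,"az":0,"fingers":-1},{"dx":0.085,"dy":0.066,"dz":-0.06,"ax":0,"ay":0,"az":0,"fingers":-1},{"dx":0.085,"dy":0.066,"dz":-0.06,"ax":0,"ay":0,"az":0,"fingers":-1},{"dx":0.085,"dy":0.066,"dz":-0.04,"ax":0,"ay":0,"az":0,"fingers":-1},{"dx":0.085,"dy":0.066,"dz":-0.02,"ax":0,"ay":0,"az":0,"fingers":-1},{"dx":0.085,"dy":0.066,"dz":-0.02,"ax":0,"ay":0,"az":0,"fingers":-1},{"dx":0.085,"dy":0.066,"dz":-0.02,"ax":0,"ay":0,"az":0,"fingers":-1}]' && python3 tab.py
```

```text
time: 17.05
tool_pos: [0.5629, -0.0475, 0.2322]
tcp_rot: [1.927, 1.928, 0.515]
wrist_force: [0.1, 0.1, 1.4]
width: -0.004
t 17.05 TCP in C mm [66.1 -0.3 25.5] F in C [0.8 0.1 1.1] w -0.004 q [-0.18 -0.26  2.22  0.15  0.68 -0.28]
+y t 17.05 d(mm) [ 85.3 -66.   -4.4] a(deg) [-0.06 -0.    0.05] |d| 108.0 |a| 0.1
-y t 17.05 d(mm) [-84.7 -66.1  -4.4] a(deg) [-0.06 -0.    0.05] |d| 107.5 |a| 0.1
-x t 17.05 d(mm) [   0.4 -133.1   -4.3] a(deg) [-0.06 -0.    0.05] |d| 133.1 |a| 0.1
+x t 17.05 d(mm) [ 0.3  0.9 -4.5] a(deg) [-0.06 -0.    0.05] |d| 4.6 |a| 0.1
```

```bash
python3 -m inch '[{"dx":0,"dy":0.001,"dz":0.007,"ax":0,"ay":0,"az":0,"fingers":-1},{"dx":0,"dy":0.001,"dz":0.01,"ax":0,"ay":0,"az":0,"fingers":-1},{"dx":0,"dy":0.001,"dz":0.0125,"ax":0,"ay":0,"az":0,"fingers":-1},{"dx":0,"dy":0.001,"dz":0.0145,"ax":0,"ay":0,"az":0,"fingers":-1},{"dx":0,"dy":0.001,"dz":0.0165,"ax":0,"ay":0,"az":0,"fingers":-1},{"dx":0,"dy":0.001,"dz":0.0185,"ax":0,"ay":0,"az":0,"fingers":-1},{"dx":0,"dy":0.001,"dz":0.02,"ax":0,"ay":0,"az":0,"fingers":-1},{"dx":0,"dy":0.001,"dz":0.02,"ax":0,"ay":0,"az":0,"fingers":-1}]' && python3 tab.py | head -1;  python3 -m inch '[{"dx":0,"dy":0,"dz":0.001,"ax":0,"ay":0,"az":0,"fingers":-1},{"dx":0,"dy":0,"dz":0.0015,"ax":0,"ay":0,"az":0,"fingers":-1},{"dx":0,"dy":0,"dz":0.0015,"ax":0,"ay":0,"az":0,"fingers":-1}]' && python3 tab.py | head -1
```

```text
time: 18.05
tool_pos: [0.5741, -0.0476, 0.2164]
tcp_rot: [1.925, 1.928, 0.516]
wrist_force: [-4.9, -1.1, 6.4]
width: -0.001
t 18.05 TCP in C mm [67.9 -0.4  6.2] F in C [-1.  -1.1  8. ] w -0.001 q [-0.18 -0.22  2.22  0.15  0.64 -0.28]
time: 18.42
tool_pos: [0.5744, -0.0477, 0.2161]
tcp_rot: [1.925, 1.929, 0.515]
wrist_force: [-12.5, -1.7, 12.3]
width: 0.004
t 18.425 TCP in C mm [68.  -0.5  5.8] F in C [-4.7 -1.7 16.9] w 0.004 q [-0.18 -0.22  2.22  0.15  0.64 -0.28]
```

Now -x: lift clear of the chute and cross over.

```bash
python3 -m inch '[{"dx":0,"dy":0,"dz":-0.03,"ax":0,"ay":0,"az":0,"fingers":-1},{"dx":0,"dy":0,"dz":-0.065,"ax":0,"ay":0,"az":0,"fingers":-1},{"dx":0,"dy":0,"dz":-0.065,"ax":0,"ay":0,"az":0,"fingers":-1},{"dx":0,"dy":-0.05,"dz":-0.065,"ax":0,"ay":0,"az":0,"fingers":-1},{"dx":0,"dy":-0.1,"dz":-0.065,"ax":0,"ay":0,"az":0,"fingers":-1},{"dx":0,"dy":-0.135,"dz":-0.065,"ax":0,"ay":0,"az":0,"fingers":-1},{"dx":0,"dy":-0.135,"dz":-0.065,"ax":0,"ay":0,"az":0,"fingers":-1},{"dx":0,"dy":-0.135,"dz":-0.04,"ax":0,"ay":0,"az":0,"fingers":-1},{"dx":0,"dy":-0.135,"dz":-0.02,"ax":0,"ay":0,"az":0,"fingers":-1},{"dx":0,"dy":-0.135,"dz":-0.02,"ax":0,"ay":0,"az":0,"fingers":-1},{"dx":0,"dy":-0.135,"dz":-0.02,"ax":0,"ay":0,"az":0,"fingers":-1}]' && python3 tab.py
```

```text
time: 19.8
tool_pos: [0.4481, -0.0479, 0.1665]
tcp_rot: [1.925, 1.929, 0.515]
wrist_force: [-0.2, 0.6, 0.7]
width: -0.001
t 19.8 TCP in C mm [-66.2  -0.7  26. ] F in C [0.2 0.6 0.7] w -0.001 q [-0.26 -0.48  2.48  0.22  0.64 -0.41]
+y t 19.8 d(mm) [85.5 66.4 -4. ] a(deg) [-0.02  0.    0.11] |d| 108.4 |a| 0.1
-y t 19.8 d(mm) [-84.5  66.1  -4. ] a(deg) [-0.02  0.    0.11] |d| 107.3 |a| 0.1
-x t 19.8 d(mm) [ 0.7 -0.8 -4. ] a(deg) [-0.02  0.    0.11] |d| 4.1 |a| 0.1
+x t 19.8 d(mm) [  0.4 133.2  -4.1] a(deg) [-0.02  0.    0.11] |d| 133.3 |a| 0.1
```

```bash
python3 -m inch '[{"dx":0,"dy":-0.001,"dz":0.007,"ax":0,"ay":0,"az":0,"fingers":-1},{"dx":0,"dy":-0.001,"dz":0.01,"ax":0,"ay":0,"az":0,"fingers":-1},{"dx":0,"dy":-0.001,"dz":0.0125,"ax":0,"ay":0,"az":0,"fingers":-1},{"dx":0,"dy":-0.001,"dz":0.0145,"ax":0,"ay":0,"az":0,"fingers":-1},{"dx":0,"dy":-0.001,"dz":0.0165,"ax":0,"ay":0,"az":0,"fingers":-1},{"dx":0,"dy":-0.001,"dz":0.0185,"ax":0,"ay":0,"az":0,"fingers":-1},{"dx":0,"dy":-0.001,"dz":0.02,"ax":0,"ay":0,"az":0,"fingers":-1},{"dx":0,"dy":-0.001,"dz":0.02,"ax":0,"ay":0,"az":0,"fingers":-1}]' && python3 tab.py | head -1;  python3 -m inch '[{"dx":0,"dy":0,"dz":0.001,"ax":0,"ay":0,"az":0,"fingers":-1},{"dx":0,"dy":0,"dz":0.002,"ax":0,"ay":0,"az":0,"fingers":-1},{"dx":0,"dy":0,"dz":0.002,"ax":0,"ay":0,"az":0,"fingers":-1}]' && python3 tab.py | head -1
```

```text
time: 20.8
tool_pos: [0.4574, -0.048, 0.1489]
tcp_rot: [1.925, 1.929, 0.515]
wrist_force: [-3.9, -0.5, 4.4]
width: -0.003
t 20.8 TCP in C mm [-67.   -0.8   6.1] F in C [-1.2 -0.5  5.7] w -0.003 q [-0.25 -0.43  2.49  0.23  0.58 -0.42]
time: 21.18
tool_pos: [0.4581, -0.048, 0.1479]
tcp_rot: [1.924, 1.93, 0.515]
wrist_force: [-15.9, 0.1, 16.1]
width: -0.0
t 21.175 TCP in C mm [-66.9  -0.8   4.9] F in C [-5.7  0.1 21.9] w -0.0 q [-0.25 -0.42  2.49  0.23  0.58 -0.42]
```

All four pressed to a firm stop. I'll back off and check from the viewing pose.

```bash
sed -i 's/&(abs(L\[:,1\]-y)<.005)\]/\&(abs(L[:,1]-y)<.005)\&(L[:,2]<.05)]/' look3.py; python3 -m inch '[{"dx":0,"dy":0,"dz":-0.03,"ax":0,"ay":0,"az":0,"fingers":-1},{"dx":0,"dy":0,"dz":-0.08,"ax":0,"ay":0,"az":0,"fingers":-1},{"dx":0,"dy":0.03,"dz":-0.13,"ax":0,"ay":0,"az":0,"fingers":-1},{"dx":0,"dy":0.067,"dz":-0.15,"ax":0,"ay":0,"az":0,"fingers":-1},{"dx":0,"dy":0.067,"dz":-0.15,"ax":0,"ay":0,"az":0,"fingers":-1},{"dx":0,"dy":0.067,"dz":-0.15,"ax":0,"ay":0,"az":0,"fingers":-1}]' && python3 look3.py pics/7.png; python3 - <<'E'
from h import *
a,d=bot.read_camera("top"); z=np.load("top0.npz")
for n,b in dict(tub=(170,205,368,409),carton=(79,121,160,216),bin=(68,132,345,427)).items():
    print(n,np.abs(a[b[0]:b[1],b[2]:b[3]].astype(int)-z["a"][b[0]:b[1],b[2]:b[3]]).mean().round(1))
E
```

```text
time: 21.92
tool_pos: [0.4406, -0.0475, 0.3098]
tcp_rot: [1.926, 1.932, 0.513]
wrist_force: [-0.2, -0.5, -0.1]
width: 0.003
t 21.98 d(mm) [ 0.2  2.  -1.8] a(deg) [-0.27 -0.06  0.16] |d| 2.7 |a| 0.3
q [-0.268 -0.607  2.283  0.161  0.967 -0.329]
chute 6251 ((-0.5675315856933594, 0.517852783203125), (50.04316711425781, 98.91461944580078), 0.02940252050757408)
all 24878 ((-0.603271484375, 4.14898681640625), (150.150634765625, 180.98300170898438), 0.15308381617069244)
plate plane 4421 [-0.0008  0.0018  0.0055]
tab -x 108 8.0
tab +x 104 7.1
tab +y 135 6.1
tab -y 0 None
tub 1.6
carton 1.5
bin 1.5
```

View pics/7.png

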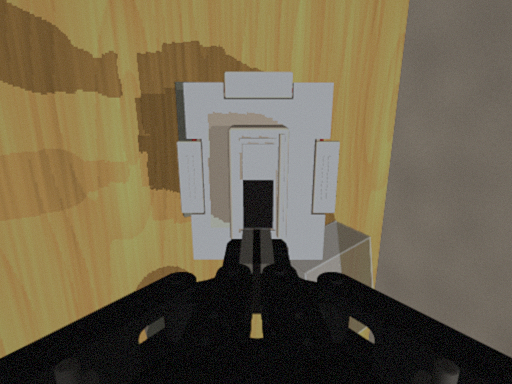

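The lid is seated and the tabs look down. However, -x and +x read 8.0 and 7.1 mm in small patches, and the shut fingers hide -y. I'll open the fingers and measure the ledges properly.

```bash
python3 -m inch '[{"dx":0,"dy":0.002,"dz":0,"ax":0,"ay":0,"az":0,"fingers":1},{"dx":0,"dy":0.002,"dz":0,"ax":0,"ay":0,"az":0,"fingers":1},{"dx":0,"dy":0.002,"dz":0,"ax":0,"ay":0,"az":0,"fingers":1},{"dx":0,"dy":0.002,"dz":0,"ax":0,"ay":0,"az":0,"fingers":1},{"dx":0,"dy":0.002,"dz":0,"ax":0,"ay":0,"az":0,"fingers":1}]' && python3 - <<'E'
from h import *
C=frame(0); c=np.array([.5185,-.0472,.1772])
ds=[]
for i in range(4): a,d=bot.read_camera("wrist"); ds.append(d)
d=np.median(ds,0).astype(np.float32)
P,u,v=cloud("wrist",d); L=(P-c)@C-[-.0006,.0005,0]; L=L[L[:,2]<.05]
for n,i,sg in(("-x",0,-1),("+x",0,1),("+y",1,1),("-y",1,-1)):
    j=1-i; e=[.075,.095][i]
    for w,k0,k1,along in(("ledge",.003,.018,.028),("plate beside",.012,.020,None)):
        r=e-sg*L[:,i]
        m=(r>k0)&(r<k1)&((abs(L[:,j])<along) if along else ((abs(L[:,j])>.042)&(abs(L[:,j])<.06 if i else abs(L[:,j])<.08)))
        q=L[m]*1000; print(n,w,len(q),np.percentile(q[:,2],[10,25,50,75,90]).round(1) if len(q) else "")
cv2.imwrite("pics/8.png",cv2.resize(a[60:290,150:370],None,fx=2.6,fy=2.6))
E
```

```text
time: 22.65
tool_pos: [0.4419, -0.0475, 0.3098]
tcp_rot: [1.927, 1.933, 0.512]
wrist_force: [0.3, -0.6, 0.2]
width: 0.998
-x ledge 917 [7.9 8.2 8.5 8.8 9.1]
-x plate beside 673 [5.5 5.7 6.  6.2 6.5]
+x ledge 924 [7.2 7.4 7.7 8.  8.4]
+x plate beside 669 [5.6 5.8 6.1 6.3 6.6]
+y ledge 1152 [6.  6.2 6.5 6.8 7.2]
+y plate beside 368 [5.6 5.8 6.1 6.4 6.6]
-y ledge 742 [6.8 7.  7.2 7.5 7.9]
-y plate beside 251 [5.5 5.7 5.9 6.2 6.4]
```

View pics/8.png

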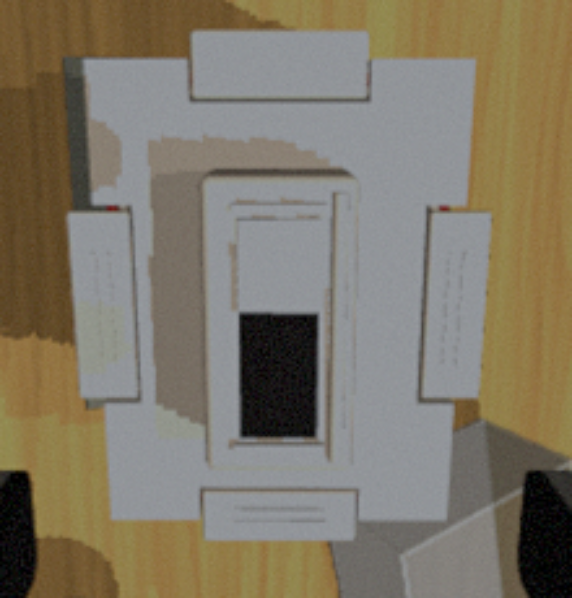

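The crop shows all four ledges (crop (105,305), (457,305), (280,65), (280,515)) close to the plate. By depth they stand 2.5 (-x), 1.6 (+x), 1.2 (-y) and 0.4 mm (+y) above it. -x is too close to the limit, so I'll press it again, a bit firmer but well below 80 N.

```bash
python3 tab.py | sed -n '1p;4p'
```

```text
t 22.85 TCP in C mm [-1.000e-01 -2.000e-01  1.532e+02] F in C [ 0.3 -0.1 -0.3] w 1.0 q [-0.27 -0.6   2.28  0.16  0.97 -0.33]
-x t 22.85 d(mm) [  0.3 -66.3 123.5] a(deg) [-0.28 -0.06  0.15] |d| 140.2 |a| 0.3
```

```bash
python3 -m inch '[{"dx":0.0003,"dy":-0.0655,"dz":0,"ax":-0.28,"ay":-0.06,"az":0.15,"fingers":-1},{"dx":0.0003,"dy":-0.0655,"dz":0.04,"ax":-0.28,"ay":-0.06,"az":0.15,"fingers":-1},{"dx":0.0003,"dy":-0.0655,"dz":0.09,"ax":-0.28,"ay":-0.06,"az":0.15,"fingers":-1},{"dx":0.0003,"dy":-0.0655,"dz":0.123,"ax":-0.28,"ay":-0.06,"az":0.15,"fingers":-1},{"dx":0.0003,"dy":-0.0655,"dz":0.13,"ax":-0.28,"ay":-0.06,"az":0.15,"fingers":-1},{"dx":0.0003,"dy":-0.0655,"dz":0.135,"ax":-0.28,"ay":-0.06,"az":0.15,"fingers":-1},{"dx":0.0003,"dy":-0.0655,"dz":0.14,"ax":-0.28,"ay":-0.06,"az":0.15,"fingers":-1},{"dx":0.0003,"dy":-0.0655,"dz":0.142,"ax":-0.28,"ay":-0.06,"az":0.15,"fingers":-1},{"dx":0.0003,"dy":-0.0655,"dz":0.142,"ax":-0.28,"ay":-0.06,"az":0.15,"fingers":-1}]' && python3 tab.py | head -1; python3 -m inch '[{"dx":0,"dy":0,"dz":0.002,"ax":0,"ay":0,"az":0,"fingers":-1},{"dx":0,"dy":0,"dz":0.004,"ax":0,"ay":0,"az":0,"fingers":-1},{"dx":0,"dy":0,"dz":0.005,"ax":0,"ay":0,"az":0,"fingers":-1},{"dx":0,"dy":0,"dz":0.006,"ax":0,"ay":0,"az":0,"fingers":-1},{"dx":0,"dy":0,"dz":0.006,"ax":0,"ay":0,"az":0,"fingers":-1}]' && python3 tab.py | head -1
```

```text
time: 23.98
tool_pos: [0.4556, -0.0473, 0.1545]
tcp_rot: [1.926, 1.926, 0.517]
wrist_force: [-0.2, -0.3, -0.2]
width: -0.003
t 23.975 TCP in C mm [-65.8  -0.1  11.9] F in C [-0.3 -0.3 -0.1] w -0.003 q [-0.25 -0.44  2.49  0.22  0.6  -0.41]
time: 24.6
tool_pos: [0.4586, -0.0473, 0.1496]
tcp_rot: [1.926, 1.926, 0.517]
wrist_force: [-4.9, 0.4, 3.8]
width: -0.0
t 24.6 TCP in C mm [-65.6  -0.1   6.1] F in C [-2.3  0.4  5.7] w -0.0 q [-0.25 -0.43  2.49  0.23  0.58 -0.41]
```

```bash
python3 -m inch '[{"dx":0,"dy":0,"dz":0.0015,"ax":0,"ay":0,"az":0,"fingers":-1},{"dx":0,"dy":0,"dz":0.0025,"ax":0,"ay":0,"az":0,"fingers":-1},{"dx":0,"dy":0,"dz":0.0025,"ax":0,"ay":0,"az":0,"fingers":-1}]' && python3 tab.py | head -1;python3 -m inch '[{"dx":0,"dy":0,"dz":0.0007,"ax":0,"ay":0,"az":0,"fingers":-1},{"dx":0,"dy":0,"dz":0.0014,"ax":0,"ay":0,"az":0,"fingers":-1},{"dx":0,"dy":0,"dz":0.002,"ax":0,"ay":0,"az":0,"fingers":-1},{"dx":0,"dy":0,"dz":0.002,"ax":0,"ay":0,"az":0,"fingers":-1}]' && python3 tab.py | head -1
```

```text
time: 24.98
tool_pos: [0.4594, -0.0473, 0.1485]
tcp_rot: [1.926, 1.929, 0.515]
wrist_force: [-18.7, -0.7, 18.3]
width: -0.002
t 24.975 TCP in C mm [-65.4  -0.1   4.8] F in C [-7.  -0.7 25.2] w -0.002 q [-0.25 -0.42  2.49  0.23  0.58 -0.41]
time: 25.48
tool_pos: [0.4597, -0.0473, 0.1481]
tcp_rot: [1.925, 1.931, 0.514]
wrist_force: [-24.7, -0.2, 24.0]
width: -0.003
t 25.475 TCP in C mm [-65.3  -0.1   4.3] F in C [-9.4 -0.2 33.2] w -0.003 q [-0.25 -0.42  2.48  0.23  0.58 -0.41]
```

```bash
cat > meas.py <<'E'
from h import *
C=frame(0); c=np.array([.5185,-.0472,.1772])
d=np.median([bot.read_camera("wrist")[1] for i in range(4)],0).astype(np.float32)
P,u,v=cloud("wrist",d); L=(P-c)@C; L=L[L[:,2]<.05]
h=L[(L[:,2]>.03)&(abs(L[:,0])<.05)&(abs(L[:,1])<.08)]; o=np.array(cv2.minAreaRect((h[:,:2]*1000).astype(np.float32))[0])/1000; L[:,:2]-=o; print("lid offset mm",o*1000)
g=L[(abs(L[:,0])>.038)&(abs(L[:,0])<.064)&(abs(L[:,1])>.045)&(abs(L[:,1])<.084)&(abs(L[:,2]-.006)<.006)]
pl=np.linalg.lstsq(np.c_[g[:,:2],np.ones(len(g))],g[:,2],rcond=None)[0]; print("plate",pl.round(4))
H=L[:,2]-np.c_[L[:,:2],np.ones(len(L))]@pl
for n,i,sg in(("-x",0,-1),("+x",0,1),("+y",1,1),("-y",1,-1)):
    r=[.075,.095][i]-sg*L[:,i]; m=(r>.004)&(r<.018)&(abs(L[:,1-i])<.028)
    q=L[m]; h=H[m]*1000; print(n,len(h),"above plate",np.median(h).round(2),"slope out/along",np.linalg.lstsq(np.c_[sg*q[:,i],q[:,1-i],np.ones(len(q))],h/1000,rcond=None)[0][:2].round(3))
E
python3 -m inch '[{"dx":0,"dy":0,"dz":-0.001,"ax":0,"ay":0,"az":0,"fingers":-1},{"dx":0,"dy":0,"dz":-0.02,"ax":0,"ay":0,"az":0,"fingers":-1},{"dx":0,"dy":0,"dz":-0.07,"ax":0,"ay":0,"az":0,"fingers":-1},{"dx":0,"dy":0.03,"dz":-0.12,"ax":0,"ay":0,"az":0,"fingers":1},{"dx":0,"dy":0.065,"dz":-0.149,"ax":0,"ay":0,"az":0,"fingers":1},{"dx":0,"dy":0.065,"dz":-0.149,"ax":0,"ay":0,"az":0,"fingers":1},{"dx":0,"dy":0.065,"dz":-0.149,"ax":0,"ay":0,"az":0,"fingers":1}]' && python3 meas.py
```

```text
time: 26.35
tool_pos: [0.4414, -0.047, 0.3088]
tcp_rot: [1.926, 1.932, 0.513]
wrist_force: [-0.1, 1.3, 0.3]
width: 0.848
lid offset mm [0.44795609 0.4716301 ]
plate [0.0005 0.0013 0.0059]
-x 857 above plate 0.32 slope out/along [ 0.001 -0.002]
+x 866 above plate 1.73 slope out/along [-0.009 -0.001]
+y 1076 above plate 0.42 slope out/along [-0.005  0.002]
-y 698 above plate 1.39 slope out/along [-0.002 -0.002]
```

-x is now home, 0.3 mm above the plate. The firmer press helped, so I'll repeat it on +x and -y.

```bash
python3 tab.py | sed -n '1p;5p'
```

```text
t 26.55 TCP in C mm [ -1.9   0.2 151.7] F in C [-0.   0.   0.5] w 0.997 q [-0.27 -0.6   2.29  0.16  0.96 -0.33]
+x t 26.55 d(mm) [ -0.6  69.5 121.3] a(deg) [-0.3  -0.06  0.15] |d| 139.9 |a| 0.3
```

```bash
python3 -m inch '[{"dx":0,"dy":0.0685,"dz":0,"ax":-0.3,"ay":-0.06,"az":0.15,"fingers":-1},{"dx":0,"dy":0.0685,"dz":0.04,"ax":-0.3,"ay":-0.06,"az":0.15,"fingers":-1},{"dx":0,"dy":0.0685,"dz":0.09,"ax":-0.3,"ay":-0.06,"az":0.15,"fingers":-1},{"dx":0,"dy":0.0685,"dz":0.121,"ax":-0.3,"ay":-0.06,"az":0.15,"fingers":-1},{"dx":0,"dy":0.0685,"dz":0.128,"ax":-0.3,"ay":-0.06,"az":0.15,"fingers":-1},{"dx":0,"dy":0.0685,"dz":0.134,"ax":-0.3,"ay":-0.06,"az":0.15,"fingers":-1},{"dx":0,"dy":0.0685,"dz":0.14,"ax":-0.3,"ay":-0.06,"az":0.15,"fingers":-1},{"dx":0,"dy":0.0685,"dz":0.143,"ax":-0.3,"ay":-0.06,"az":0.15,"fingers":-1},{"dx":0,"dy":0.0685,"dz":0.1445,"ax":-0.3,"ay":-0.06,"az":0.15,"fingers":-1},{"dx":0,"dy":0.0685,"dz":0.1455,"ax":-0.3,"ay":-0.06,"az":0.15,"fingers":-1},{"dx":0,"dy":0.0685,"dz":0.1455,"ax":-0.3,"ay":-0.06,"az":0.15,"fingers":-1}]' && python3 tab.py | head -1; python3 -m inch '[{"dx":0,"dy":0,"dz":0.001,"ax":0,"ay":0,"az":0,"fingers":-1},{"dx":0,"dy":0,"dz":0.002,"ax":0,"ay":0,"az":0,"fingers":-1},{"dx":0,"dy":0,"dz":0.002,"ax":0,"ay":0,"az":0,"fingers":-1}]' && python3 tab.py | head -1
```

```text
time: 27.92
tool_pos: [0.5727, -0.0467, 0.2159]
tcp_rot: [1.926, 1.926, 0.517]
wrist_force: [-3.3, -0.3, 4.3]
width: 0.0
t 27.925 TCP in C mm [66.4  0.5  6.4] F in C [-0.8 -0.3  5.4] w 0.0 q [-0.18 -0.23  2.22  0.15  0.64 -0.28]
time: 28.3
tool_pos: [0.5732, -0.0467, 0.2152]
tcp_rot: [1.926, 1.927, 0.516]
wrist_force: [-11.7, 0.1, 11.5]
width: 0.001
t 28.3 TCP in C mm [66.5  0.5  5.7] F in C [-4.4  0.1 15.8] w 0.001 q [-0.18 -0.22  2.22  0.15  0.63 -0.28]
```

Push on to about 35 N, then move to -y.

```bash
python3 -m inch '[{"dx":0,"dy":0,"dz":0.001,"ax":0,"ay":0,"az":0,"fingers":-1},{"dx":0,"dy":0,"dz":0.0025,"ax":0,"ay":0,"az":0,"fingers":-1},{"dx":0,"dy":0,"dz":0.0025,"ax":0,"ay":0,"az":0,"fingers":-1},{"dx":0,"dy":0,"dz":0.0025,"ax":0,"ay":0,"az":0,"fingers":-1}]' && python3 tab.py | head -1; python3 -m inch '[{"dx":0,"dy":0,"dz":-0.03,"ax":0,"ay":0,"az":0,"fingers":-1},{"dx":0,"dy":0,"dz":-0.06,"ax":0,"ay":0,"az":0,"fingers":-1},{"dx":-0.04,"dy":-0.03,"dz":-0.06,"ax":0,"ay":0,"az":0,"fingers":-1},{"dx":-0.0855,"dy":-0.0665,"dz":-0.06,"ax":0,"ay":0,"az":0,"fingers":-1},{"dx":-0.0855,"dy":-0.0665,"dz":-0.06,"ax":0,"ay":0,"az":0,"fingers":-1},{"dx":-0.0855,"dy":-0.0665,"dz":-0.04,"ax":0,"ay":0,"az":0,"fingers":-1},{"dx":-0.0855,"dy":-0.0665,"dz":-0.015,"ax":0,"ay":0,"az":0,"fingers":-1},{"dx":-0.0855,"dy":-0.0665,"dz":-0.005,"ax":0,"ay":0,"az":0,"fingers":-1},{"dx":-0.0855,"dy":-0.0665,"dz":-0.002,"ax":0,"ay":0,"az":0,"fingers":-1},{"dx":-0.0855,"dy":-0.0665,"dz":0,"ax":0,"ay":0,"az":0,"fingers":-1},{"dx":-0.0855,"dy":-0.0665,"dz":0,"ax":0,"ay":0,"az":0,"fingers":-1}]' && python3 tab.py | head -1
```

```text
time: 28.8
tool_pos: [0.5735, -0.0467, 0.2148]
tcp_rot: [1.926, 1.928, 0.515]
wrist_force: [-19.5, -0.5, 17.4]
width: 0.002
t 28.8 TCP in C mm [66.5  0.5  5.1] F in C [-8.2 -0.5 24.8] w 0.002 q [-0.18 -0.22  2.22  0.15  0.63 -0.28]
time: 30.18
tool_pos: [0.5154, -0.1314, 0.1822]
tcp_rot: [1.926, 1.931, 0.516]
wrist_force: [-7.9, 2.2, 4.6]
width: -0.0
t 30.175 TCP in C mm [ -0.1 -84.2   6. ] F in C [-4.6  2.2  8. ] w -0.0 q [-0.44 -0.27  2.32  0.36  0.64 -0.68]
```

```bash
python3 -m inch '[{"dx":0,"dy":0,"dz":0.001,"ax":0,"ay":0,"az":0,"fingers":-1},{"dx":0,"dy":0,"dz":0.0025,"ax":0,"ay":0,"az":0,"fingers":-1},{"dx":0,"dy":0,"dz":0.003,"ax":0,"ay":0,"az":0,"fingers":-1},{"dx":0,"dy":0,"dz":0.003,"ax":0,"ay":0,"az":0,"fingers":-1}]' && python3 tab.py | head -1; python3 -m inch '[{"dx":0,"dy":0,"dz":-0.03,"ax":0,"ay":0,"az":0,"fingers":-1},{"dx":0,"dy":0,"dz":-0.08,"ax":0,"ay":0,"az":0,"fingers":-1},{"dx":0.04,"dy":0,"dz":-0.12,"ax":0,"ay":0,"az":0,"fingers":1},{"dx":0.084,"dy":0,"dz":-0.148,"ax":0,"ay":0,"az":0,"fingers":1},{"dx":0.084,"dy":0,"dz":-0.148,"ax":0,"ay":0,"az":0,"fingers":1},{"dx":0.084,"dy":0,"dz":-0.148,"ax":0,"ay":0,"az":0,"fingers":1},{"dx":0.084,"dy":0,"dz":-0.148,"ax":0,"ay":0,"az":0,"fingers":1}]' && python3 meas.py
```

```text
time: 30.68
tool_pos: [0.516, -0.1313, 0.1815]
tcp_rot: [1.924, 1.934, 0.514]
wrist_force: [-20.1, -0.7, 16.4]
width: -0.001
t 30.675 TCP in C mm [  0.1 -84.1   5.1] F in C [-9.2 -0.7 24.3] w -0.001 q [-0.43 -0.27  2.32  0.36  0.64 -0.68]
time: 31.55
tool_pos: [0.4416, -0.0483, 0.3084]
tcp_rot: [1.926, 1.934, 0.512]
wrist_force: [-0.5, 0.0, 0.4]
width: 1.0
lid offset mm [0.69880867 0.24583435]
plate [0.001  0.0013 0.0062]
-x 849 above plate 0.32 slope out/along [-0.006  0.002]
+x 869 above plate 2.17 slope out/along [-0.006  0.001]
+y 1088 above plate 0.43 slope out/along [-0.008  0.   ]
-y 678 above plate 2.38 slope out/along [-0.004  0.001]
```

-x and +y are locked flush and stable. +x and -y stand about 2.3 mm up and were creeping, so they are not fully home. I'll press them again farther out on the ledge, so the fingertips can't rest on the plate, and a little harder.

```bash
python3 tab.py | sed -n '1p;3p'
```

```text
t 31.75 TCP in C mm [ -0.6  -1.2 152.3] F in C [ 0.   0.2 -0.6] w 1.004 q [-0.27 -0.6   2.28  0.16  0.97 -0.33]
-y t 31.75 d(mm) [-84.    0.9 122.2] a(deg) [-0.27 -0.08  0.18] |d| 148.3 |a| 0.3
```

```bash
python3 -m inch '[{"dx":-0.088,"dy":0.001,"dz":0,"ax":-0.27,"ay":-0.08,"az":0.18,"fingers":-1},{"dx":-0.088,"dy":0.001,"dz":0.03,"ax":-0.27,"ay":-0.08,"az":0.18,"fingers":-1},{"dx":-0.088,"dy":0.001,"dz":0.09,"ax":-0.27,"ay":-0.08,"az":0.18,"fingers":-1},{"dx":-0.088,"dy":0.001,"dz":0.122,"ax":-0.27,"ay":-0.08,"az":0.18,"fingers":-1},{"dx":-0.088,"dy":0.001,"dz":0.13,"ax":-0.27,"ay":-0.08,"az":0.18,"fingers":-1},{"dx":-0.088,"dy":0.001,"dz":0.137,"ax":-0.27,"ay":-0.08,"az":0.18,"fingers":-1},{"dx":-0.088,"dy":0.001,"dz":0.142,"ax":-0.27,"ay":-0.08,"az":0.18,"fingers":-1},{"dx":-0.088,"dy":0.001,"dz":0.144,"ax":-0.27,"ay":-0.08,"az":0.18,"fingers":-1},{"dx":-0.088,"dy":0.001,"dz":0.146,"ax":-0.27,"ay":-0.08,"az":0.18,"fingers":-1},{"dx":-0.088,"dy":0.001,"dz":0.146,"ax":-0.27,"ay":-0.08,"az":0.18,"fingers":-1}]' && python3 tab.py | head -1; python3 -m inch '[{"dx":0,"dy":0,"dz":0.001,"ax":0,"ay":0,"az":0,"fingers":-1},{"dx":0,"dy":0,"dz":0.002,"ax":0,"ay":0,"az":0,"fingers":-1},{"dx":0,"dy":0,"dz":0.0025,"ax":0,"ay":0,"az":0,"fingers":-1},{"dx":0,"dy":0,"dz":0.0025,"ax":0,"ay":0,"az":0,"fingers":-1}]' && python3 tab.py | head -1
```

```text
time: 33.0
tool_pos: [0.5157, -0.1363, 0.1832]
tcp_rot: [1.926, 1.926, 0.517]
wrist_force: [1.0, 0.6, 1.1]
width: -0.0
t 33.0 TCP in C mm [  0.7 -89.1   6.6] F in C [1.4 0.6 0.4] w -0.0 q [-0.45 -0.27  2.32  0.37  0.64 -0.69]
time: 33.5
tool_pos: [0.5165, -0.1363, 0.1822]
tcp_rot: [1.925, 1.927, 0.516]
wrist_force: [-14.2, 0.5, 11.7]
width: 0.0
t 33.5 TCP in C mm [  0.9 -89.1   5.4] F in C [-6.4  0.5 17.2] w 0.0 q [-0.45 -0.26  2.32  0.37  0.64 -0.69]
```

```bash
python3 -m inch '[{"dx":0,"dy":0,"dz":0.0015,"ax":0,"ay":0,"az":0,"fingers":-1},{"dx":0,"dy":0,"dz":0.003,"ax":0,"ay":0,"az":0,"fingers":-1},{"dx":0,"dy":0,"dz":0.004,"ax":0,"ay":0,"az":0,"fingers":-1},{"dx":0,"dy":0,"dz":0.004,"ax":0,"ay":0,"az":0,"fingers":-1}]' && python3 tab.py | head -1; python3 -m inch '[{"dx":0,"dy":0,"dz":0.001,"ax":0,"ay":0,"az":0,"fingers":-1},{"dx":0,"dy":0,"dz":0.002,"ax":0,"ay":0,"az":0,"fingers":-1},{"dx":0,"dy":0,"dz":0.003,"ax":0,"ay":0,"az":0,"fingers":-1},{"dx":0,"dy":0,"dz":0.003,"ax":0,"ay":0,"az":0,"fingers":-1}]' && python3 tab.py | head -1
```

```text
time: 34.0
tool_pos: [0.5173, -0.1362, 0.1811]
tcp_rot: [1.923, 1.931, 0.515]
wrist_force: [-30.1, 1.9, 27.2]
width: 0.001
t 34.0 TCP in C mm [  1.  -89.    4.1] F in C [-12.5   1.9  38.6] w 0.001 q [-0.45 -0.26  2.31  0.37  0.64 -0.7 ]
time: 34.5
tool_pos: [0.5174, -0.1362, 0.1811]
tcp_rot: [1.921, 1.935, 0.513]
wrist_force: [-35.5, 0.2, 29.8]
width: 0.001
t 34.5 TCP in C mm [  1. -89.   4.] F in C [-15.8   0.2  43.5] w 0.001 q [-0.44 -0.26  2.31  0.37  0.64 -0.7 ]
```

```bash
python3 -m inch '[{"dx":0,"dy":0,"dz":-0.03,"ax":0,"ay":0,"az":0,"fingers":-1},{"dx":0,"dy":0,"dz":-0.06,"ax":0,"ay":0,"az":0,"fingers":-1},{"dx":0.04,"dy":0.03,"dz":-0.06,"ax":0,"ay":0,"az":0,"fingers":-1},{"dx":0.089,"dy":0.068,"dz":-0.06,"ax":0,"ay":0,"az":0,"fingers":-1},{"dx":0.089,"dy":0.068,"dz":-0.06,"ax":0,"ay":0,"az":0,"fingers":-1},{"dx":0.089,"dy":0.068,"dz":-0.04,"ax":0,"ay":0,"az":0,"fingers":-1},{"dx":0.089,"dy":0.068,"dz":-0.015,"ax":0,"ay":0,"az":0,"fingers":-1},{"dx":0.089,"dy":0.068,"dz":-0.005,"ax":0,"ay":0,"az":0,"fingers":-1},{"dx":0.089,"dy":0.068,"dz":-0.001,"ax":0,"ay":0,"az":0,"fingers":-1},{"dx":0.089,"dy":0.068,"dz":0.001,"ax":0,"ay":0,"az":0,"fingers":-1},{"dx":0.089,"dy":0.068,"dz":0.001,"ax":0,"ay":0,"az":0,"fingers":-1}]' && python3 tab.py | head -1; python3 -m inch '[{"dx":0,"dy":0,"dz":0.001,"ax":0,"ay":0,"az":0,"fingers":-1},{"dx":0,"dy":0,"dz":0.002,"ax":0,"ay":0,"az":0,"fingers":-1},{"dx":0,"dy":0,"dz":0.003,"ax":0,"ay":0,"az":0,"fingers":-1},{"dx":0,"dy":0,"dz":0.003,"ax":0,"ay":0,"az":0,"fingers":-1}]' && python3 tab.py | head -1
```

```text
time: 35.88
tool_pos: [0.5732, -0.0472, 0.2144]
tcp_rot: [1.924, 1.939, 0.508]
wrist_force: [-26.1, -0.4, 18.9]
width: 0.001
t 35.875 TCP in C mm [66.1 -0.   5. ] F in C [-13.1  -0.4  29.4] w 0.001 q [-0.18 -0.22  2.22  0.15  0.64 -0.28]
time: 36.38
tool_pos: [0.5732, -0.0473, 0.2143]
tcp_rot: [1.924, 1.94, 0.508]
wrist_force: [-22.0, 2.4, 21.7]
width: 0.001
t 36.375 TCP in C mm [66.  -0.1  4.9] F in C [-8.2  2.4 29.7] w 0.001 q [-0.18 -0.22  2.21  0.15  0.64 -0.29]
```

```bash
python3 -m inch '[{"dx":0,"dy":0.001,"dz":0.0015,"ax":0,"ay":0,"az":0,"fingers":-1},{"dx":0,"dy":0.001,"dz":0.003,"ax":0,"ay":0,"az":0,"fingers":-1},{"dx":0,"dy":0.001,"dz":0.0045,"ax":0,"ay":0,"az":0,"fingers":-1},{"dx":0,"dy":0.001,"dz":0.0045,"ax":0,"ay":0,"az":0,"fingers":-1}]' && python3 tab.py | head -1; python3 -m inch '[{"dx":0,"dy":0,"dz":-0.03,"ax":0,"ay":0,"az":0,"fingers":-1},{"dx":0,"dy":0,"dz":-0.08,"ax":0,"ay":0,"az":0,"fingers":-1},{"dx":0,"dy":-0.03,"dz":-0.12,"ax":0,"ay":0,"az":0,"fingers":1},{"dx":0,"dy":-0.066,"dz":-0.148,"ax":0,"ay":0,"az":0,"fingers":1},{"dx":0,"dy":-0.066,"dz":-0.148,"ax":0,"ay":0,"az":0,"fingers":1},{"dx":0,"dy":-0.066,"dz":-0.148,"ax":0,"ay":0,"az":0,"fingers":1},{"dx":0,"dy":-0.066,"dz":-0.148,"ax":0,"ay":0,"az":0,"fingers":1}]' && python3 meas.py
```

```text
time: 36.88
tool_pos: [0.5736, -0.0473, 0.2137]
tcp_rot: [1.926, 1.944, 0.506]
wrist_force: [-34.2, 2.7, 29.5]
width: -0.004
t 36.875 TCP in C mm [66.1 -0.1  4.2] F in C [-14.9   2.7  42.6] w -0.004 q [-0.18 -0.22  2.21  0.15  0.65 -0.29]
time: 37.75
tool_pos: [0.4441, -0.0484, 0.31]
tcp_rot: [1.927, 1.944, 0.505]
wrist_force: [-0.5, 0.1, 0.7]
width: 0.996
lid offset mm [0.29913712 0.3936882 ]
plate [0.0007 0.0013 0.006 ]
-x 843 above plate 0.35 slope out/along [-0.001  0.   ]
+x 888 above plate 2.44 slope out/along [0.002 0.001]
+y 1082 above plate 0.44 slope out/along [-0.005 -0.001]
-y 691 above plate 1.97 slope out/along [-0.002  0.   ]
```

Force isn't the deciding factor. I'll check whether the two high tabs keep creeping by waiting 2 s and measuring again.

```bash
python3 -m inch '[{"dx":0,"dy":0,"dz":0,"ax":0.3,"ay":0,"az":0,"fingers":1},{"dx":0,"dy":0,"dz":0,"ax":0.3,"ay":0,"az":0,"fingers":1},{"dx":0,"dy":0,"dz":0,"ax":0.3,"ay":0,"az":0,"fingers":1},{"dx":0,"dy":0,"dz":0,"ax":0.3,"ay":0,"az":0,"fingers":1},{"dx":0,"dy":0,"dz":0,"ax":0.3,"ay":0,"az":0,"fingers":1},{"dx":0,"dy":0,"dz":0,"ax":0.3,"ay":0,"az":0,"fingers":1},{"dx":0,"dy":0,"dz":0,"ax":0.3,"ay":0,"az":0,"fingers":1},{"dx":0,"dy":0,"dz":0,"ax":0.3,"ay":0,"az":0,"fingers":1},{"dx":0,"dy":0,"dz":0,"ax":0.3,"ay":0,"az":0,"fingers":1},{"dx":0,"dy":0,"dz":0,"ax":0.3,"ay":0,"az":0,"fingers":1},{"dx":0,"dy":0,"dz":0,"ax":0.3,"ay":0,"az":0,"fingers":1},{"dx":0,"dy":0,"dz":0,"ax":0.3,"ay":0,"az":0,"fingers":1},{"dx":0,"dy":0,"dz":0,"ax":0.3,"ay":0,"az":0,"fingers":1},{"dx":0,"dy":0,"dz":0,"ax":0.3,"ay":0,"az":0,"fingers":1},{"dx":0,"dy":0,"dz":0,"ax":0.3,"ay":0,"az":0,"fingers":1},{"dx":0,"dy":0,"dz":0,"ax":0.3,"ay":0,"az":0,"fingers":1}]' | head -1; python3 meas.py; python3 tab.py | sed -n '1p;5p'
```

```text
time: 39.95
lid offset mm [0.36322212 0.39528275]
plate [0.0008 0.0015 0.006 ]
-x 843 above plate 0.33 slope out/along [-0.004  0.001]
+x 882 above plate 2.45 slope out/along [-0.006 -0.002]
+y 1077 above plate 0.39 slope out/along [ 0.    -0.002]
-y 694 above plate 2.01 slope out/along [-0.007 -0.001]
t 40.15 TCP in C mm [  1.9  -1.  152.2] F in C [-0.3 -1.3 -0.3] w 0.996 q [-0.27 -0.59  2.27  0.16  0.98 -0.33]
+x t 40.15 d(mm) [  0.   67.5 120.9] a(deg) [-1.13 -0.19  0.48] |d| 138.5 |a| 1.2
```

Stable but marginal: +x at about 8.4 mm against the 8.5 limit. The -x press that did lock ended with a gentler release, so I'll press +x again with the tool squared up and let go slowly.

```bash
python3 -m inch '[{"dx":0,"dy":0.0675,"dz":0,"ax":-1.13,"ay":-0.19,"az":0.48,"fingers":-1},{"dx":0,"dy":0.0675,"dz":0.04,"ax":-1.13,"ay":-0.19,"az":0.48,"fingers":-1},{"dx":0,"dy":0.0675,"dz":0.09,"ax":-1.13,"ay":-0.19,"az":0.48,"fingers":-1},{"dx":0,"dy":0.0675,"dz":0.121,"ax":-1.13,"ay":-0.19,"az":0.48,"fingers":-1},{"dx":0,"dy":0.0675,"dz":0.132,"ax":-1.13,"ay":-0.19,"az":0.48,"fingers":-1},{"dx":0,"dy":0.0675,"dz":0.137,"ax":-1.13,"ay":-0.19,"az":0.48,"fingers":-1},{"dx":0,"dy":0.0675,"dz":0.141,"ax":-1.13,"ay":-0.19,"az":0.48,"fingers":-1},{"dx":0,"dy":0.0675,"dz":0.143,"ax":-1.13,"ay":-0.19,"az":0.48,"fingers":-1},{"dx":0,"dy":0.0675,"dz":0.145,"ax":-1.13,"ay":-0.19,"az":0.48,"fingers":-1},{"dx":0,"dy":0.0675,"dz":0.1465,"ax":-1.13,"ay":-0.19,"az":0.48,"fingers":-1},{"dx":0,"dy":0.0675,"dz":0.1475,"ax":-1.13,"ay":-0.19,"az":0.48,"fingers":-1},{"dx":0,"dy":0.0675,"dz":0.1475,"ax":-1.13,"ay":-0.19,"az":0.48,"fingers":-1}]' && python3 tab.py | head -1; python3 -m inch '[{"dx":0,"dy":0,"dz":0.001,"ax":0,"ay":0,"az":0,"fingers":-1},{"dx":0,"dy":0,"dz":0.001,"ax":0,"ay":0,"az":0,"fingers":-1},{"dx":0,"dy":0,"dz":0.0005,"ax":0,"ay":0,"az":0,"fingers":-1},{"dx":0,"dy":0,"dz":0,"ax":0,"ay":0,"az":0,"fingers":-1},{"dx":0,"dy":0,"dz":-0.0005,"ax":0,"ay":0,"az":0,"fingers":-1},{"dx":0,"dy":0,"dz":-0.001,"ax":0,"ay":0,"az":0,"fingers":-1}]' && python3 tab.py | head -1;  python3 -m inch '[{"dx":0,"dy":0,"dz":-0.0005,"ax":0,"ay":0,"az":0,"fingers":-1},{"dx":0,"dy":0,"dz":-0.001,"ax":0,"ay":0,"az":0,"fingers":-1},{"dx":0,"dy":0,"dz":-0.0015,"ax":0,"ay":0,"az":0,"fingers":-1},{"dx":0,"dy":0,"dz":-0.0025,"ax":0,"ay":0,"az":0,"fingers":-1}]' && python3 tab.py | head -1
```

```text
time: 41.65
tool_pos: [0.5743, -0.0473, 0.2157]
tcp_rot: [1.925, 1.926, 0.517]
wrist_force: [-13.8, 0.1, 13.1]
width: -0.0
t 41.65 TCP in C mm [67.7 -0.1  5.5] F in C [-5.4  0.1 18.3] w -0.0 q [-0.18 -0.22  2.22  0.15  0.63 -0.28]
time: 42.4
tool_pos: [0.5737, -0.0473, 0.2168]
tcp_rot: [1.925, 1.926, 0.517]
wrist_force: [-0.0, -0.1, 0.1]
width: 0.003
t 42.4 TCP in C mm [67.7 -0.1  6.7] F in C [ 0.  -0.1  0.1] w 0.003 q [-0.18 -0.23  2.22  0.15  0.64 -0.28]
time: 42.9
tool_pos: [0.5725, -0.0473, 0.2188]
tcp_rot: [1.925, 1.926, 0.517]
wrist_force: [-0.3, 0.1, 0.1]
width: -0.0
t 42.9 TCP in C mm [67.7 -0.1  9.2] F in C [-0.2  0.1  0.2] w -0.0 q [-0.18 -0.23  2.22  0.15  0.64 -0.28]
```

At 6.7 mm the force is already zero, so the tab stays down. Next is the same slow release on -y, then measure.

```bash
python3 -m inch '[{"dx":0,"dy":0,"dz":-0.03,"ax":0,"ay":0,"az":0,"fingers":-1},{"dx":0,"dy":0,"dz":-0.06,"ax":0,"ay":0,"az":0,"fingers":-1},{"dx":-0.04,"dy":-0.03,"dz":-0.06,"ax":0,"ay":0,"az":0,"fingers":-1},{"dx":-0.085,"dy":-0.067,"dz":-0.06,"ax":0,"ay":0,"az":0,"fingers":-1},{"dx":-0.085,"dy":-0.067,"dz":-0.06,"ax":0,"ay":0,"az":0,"fingers":-1},{"dx":-0.085,"dy":-0.067,"dz":-0.03,"ax":0,"ay":0,"az":0,"fingers":-1},{"dx":-0.085,"dy":-0.067,"dz":-0.005,"ax":0,"ay":0,"az":0,"fingers":-1},{"dx":-0.085,"dy":-0.067,"dz":0,"ax":0,"ay":0,"az":0,"fingers":-1},{"dx":-0.085,"dy":-0.067,"dz":0.002,"ax":0,"ay":0,"az":0,"fingers":-1},{"dx":-0.085,"dy":-0.067,"dz":0.0035,"ax":0,"ay":0,"az":0,"fingers":-1},{"dx":-0.085,"dy":-0.067,"dz":0.005,"ax":0,"ay":0,"az":0,"fingers":-1},{"dx":-0.085,"dy":-0.067,"dz":0.005,"ax":0,"ay":0,"az":0,"fingers":-1}]' && python3 tab.py | head -1;python3 -m inch '[{"dx":0,"dy":0,"dz":0.001,"ax":0,"ay":0,"az":0,"fingers":-1},{"dx":0,"dy":0,"dz":0.001,"ax":0,"ay":0,"az":0,"fingers":-1},{"dx":0,"dy":0,"dz":0.0005,"ax":0,"ay":0,"az":0,"fingers":-1},{"dx":0,"dy":0,"dz":0,"ax":0,"ay":0,"az":0,"fingers":-1},{"dx":0,"dy":0,"dz":-0.0005,"ax":0,"ay":0,"az":0,"fingers":-1},{"dx":0,"dy":0,"dz":-0.001,"ax":0,"ay":0,"az":0,"fingers":-1},{"dx":0,"dy":0,"dz":-0.0015,"ax":0,"ay":0,"az":0,"fingers":-1},{"dx":0,"dy":0,"dz":-0.003,"ax":0,"ay":0,"az":0,"fingers":-1}]' && python3 tab.py | head -1; python3 -m inch '[{"dx":0,"dy":0,"dz":-0.03,"ax":0,"ay":0,"az":0,"fingers":-1},{"dx":0,"dy":0,"dz":-0.08,"ax":0,"ay":0,"az":0,"fingers":-1},{"dx":0.04,"dy":0,"dz":-0.12,"ax":0,"ay":0,"az":0,"fingers":1},{"dx":0.085,"dy":0,"dz":-0.145,"ax":0,"ay":0,"az":0,"fingers":1},{"dx":0.085,"dy":0,"dz":-0.145,"ax":0,"ay":0,"az":0,"fingers":1},{"dx":0.085,"dy":0,"dz":-0.145,"ax":0,"ay":0,"az":0,"fingers":1},{"dx":0.085,"dy":0,"dz":-0.145,"ax":0,"ay":0,"az":0,"fingers":1}]' |head -1 && python3 meas.py
```

```text
time: 44.4
tool_pos: [0.5171, -0.132, 0.183]
tcp_rot: [1.923, 1.927, 0.518]
wrist_force: [-9.4, 1.8, 8.8]
width: 0.001
t 44.4 TCP in C mm [  1.8 -84.8   5.8] F in C [-3.7  1.8 12.3] w 0.001 q [-0.44 -0.27  2.32  0.36  0.64 -0.68]
time: 45.4
tool_pos: [0.5155, -0.1319, 0.1855]
tcp_rot: [1.924, 1.927, 0.518]
wrist_force: [0.3, -0.6, -0.8]
width: -0.001
t 45.4 TCP in C mm [  1.7 -84.7   8.7] F in C [-0.2 -0.6 -0.8] w -0.001 q [-0.44 -0.27  2.32  0.36  0.65 -0.68]
time: 46.28
lid offset mm [0.81183624 0.2578125 ]
plate [0.0013 0.0015 0.0063]
-x 860 above plate 0.3 slope out/along [-0.003  0.   ]
+x 861 above plate 0.47 slope out/along [-0.01 -0.  ]
+y 1093 above plate 0.38 slope out/along [-0.006 -0.001]
-y 663 above plate 0.3 slope out/along [-0.007 -0.001]
```

All four tabs are now flush, 0.3 to 0.5 mm above the plate, and the arm is clear. I'll hand it in.

```bash
python3 - <<'E'
from h import *
a,d=bot.read_camera("top"); z=np.load("top0.npz")
for n,b in dict(tub=(170,205,368,409),carton=(79,121,160,216),bin=(68,132,345,427)).items():
    print(n,np.abs(a[b[0]:b[1],b[2]:b[3]].astype(int)-z["a"][b[0]:b[1],b[2]:b[3]]).mean().round(1))
print(bot.read_state()["time"],bot.finish_job())
E
```

```text
tub 1.4
carton 1.3
bin 1.3
the job is handed in; nothing more can be done
46.525 None
```

The white lid is on the container's mouth and all four tabs are pressed down. I handed the job in at 46.5 s, with the arm clear of everything. It reports no verdict.

**Last checks**
- **Lid:** the plate lies within 0.002 rad of the rim plane. It reads 6.3 mm above the rim (6 mm expected), and its centre is under 1 mm from the mouth centre I measured.
- **Tabs:** they stand 0.3 mm (-x), 0.5 mm (+x), 0.4 mm (+y) and 0.3 mm (-y) above the plate, so about 6.5 mm above the rim against the 8.5 mm limit.
- **Other supplies:** the tub, carton and bin look unchanged in the top view.

**What went wrong or disagreed**
- **Repressed tabs:** after the first press, -x, +x and -y stood 1.2 to 2.5 mm above the plate. One repeat press fixed -x. For +x and -y, pressing harder didn't help; squaring the tool and letting go slowly brought them flush.
- **Force:** the highest wrist reading while pressing a tab was about 46 N, against the 80 N limit. It was about 49 N while seating the lid. These are readings at the end of each move, so brief peaks between them were not seen.
- **Camera readings:** across looks, the camera put the lid's x position anywhere from -1.6 to +0.8 mm from the mouth centre. I took that as measurement error, because the seated plug has only 0.4 mm of play.

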